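# Change over the curing chest

### The job

Take the cured white lid out of the curing chest and put it knob up on the blue felt, and put every freshly taped-up pot lid from the black board into the chest, gently, knob up and side by side on the chamber floor. Then shut the chest's clear cover, swing the hasp over until it lies flat on the cover with its slot round the staple, and only then turn the yellow-capped timer dial to its green mark, without turning or knocking the dials beside it. Leave the other things on the bench where they are.

Things in the scene. Friction and masses are not known exactly. Their poses are not given: they have to be found in the camera images.
- chest: grey curing chest, fixed. Origin on the table under the chamber centre; x away from the robot, y left, z up, slight yaw. Chamber 216 (x) x 210 (y) mm inside, floor at z 25, wall tops at z 80, walls 8. Outside x -116 to 116. To its right (y -113 to -225) a deck at z 80 with 4 dials in a row along x: y -169, x -87, -29, 29, 87; their order varies. Left of it a black board 6 mm thick, where glued lids start.
- cover (a joint): opening angle (rad) of the clear cover: 0 shut, starts 1.55-1.7 (upright), stop 1.8. Hinge axis along chest y at chest x 112, z 84 mm (mid thickness). 232 mm from hinge to free edge, 230 wide, 8 thick, aluminium rim. Stays where left; 2-5 N at the edge moves it. A steel staple stands 11 mm up from its outer face, mid width, 204 mm from the hinge. Closes toward the robot.
- hasp (a joint): angle (rad) of the red-tipped steel hasp: 0 flat on the shut cover, slot round the staple; starts 1.6-1.85 (upright, leaning to the robot), stop 2.1. Hinge axis along chest y at chest x -130, y 0, z 90 mm; shut, it points to chest +x. Leaf 80 mm long, 30 wide, 4 thick; slot 24 x 12 from 27 mm out, solid from 50 mm to the tip. Stays where left; 1-2 N at the tip moves it.
- timer (a joint): angle (rad) of the yellow-capped timer dial: 0 with white pointer end to chest +x, growing clockwise from above; stops 0 and 2.8; starts 0-0.35. Green mark at 1.4. Black bar grip 36 mm long (along the pointer), 13 thick, 28 high (top 37 mm above the deck) on a 37 mm skirt; plate 55 across. About 0.05 N m; stays where left.
- timer_grip (a point): on the timer dial's axis, 26 mm above the deck, in the middle of the bar grip's height (top of the bar at 37 mm); z up, x along the bar to its pointer end.
- heat: the turning part of the heat dial (red cap), shaped as the timer dial; a neighbour to be left alone, it turns very easily. Origin: on its axis, on the deck (80 mm above the table); z up, x along the bar to its pointer end.
- damp: the turning part of the humidity dial (blue cap), shaped as the timer dial; a neighbour to be left alone, it turns very easily. Origin: on its axis, on the deck (80 mm above the table); z up, x along the bar to its pointer end.
- fan: the turning part of the fan dial (grey cap), shaped as the timer dial; a neighbour to be left alone, it turns very easily. Origin: on its axis, on the deck (80 mm above the table); z up, x along the bar to its pointer end.
- heat_pointer (a point): pointer end of the heat dial's bar, 18 mm from its axis.
- damp_pointer (a point): pointer end of the humidity dial's bar.
- fan_pointer (a point): pointer end of the fan dial's bar.
- felt: blue felt mat fixed to the table, 160 mm (x) by 150 mm (y), 4 mm thick, to the right of the chest. Origin: centre of its underside.
- lid_blue: dark blue ceramic pot lid, freshly glued, with strips of white tape; 78 mm across, 50 tall, 110-200 g. Stands on a flange 56 across, 8 high; rim 8 to 15 mm up; low dome; neck 18 across; on top a knob 24 across from 32 to 50 mm up, to lift it by. Starts on the board. Origin: centre of its underside, z up through the knob. May be absent (None).
- lid_brown: brown ceramic pot lid, freshly glued, with strips of blue tape; 80 mm across, 50 tall, 110-200 g. Stands on a flange 58 across, 8 high; rim 8 to 15 mm up; low dome; neck 18 across; on top a knob 24 across from 32 to 50 mm up, to lift it by. Starts on the board. Origin: centre of its underside, z up through the knob. May be absent (None).
- lid_green: grey-green ceramic pot lid, freshly glued, with strips of blue tape; 72 mm across, 50 tall, 110-200 g. Stands on a flange 52 across, 8 high; rim 8 to 15 mm up; low dome; neck 18 across; on top a knob 24 across from 32 to 50 mm up, to lift it by. Starts on the board. Origin: centre of its underside, z up through the knob. May be absent (None).
- lid_cream: cream ceramic pot lid, freshly glued, with strips of blue tape; 76 mm across, 50 tall, 110-200 g. Stands on a flange 55 across, 8 high; rim 8 to 15 mm up; low dome; neck 18 across; on top a knob 24 across from 32 to 50 mm up, to lift it by. Starts on the board. Origin: centre of its underside, z up through the knob. May be absent (None).
- lid_cured: white ceramic pot lid with gold seams, already cured, lying in the chest at the start; 76 mm across, otherwise shaped as the glued ones (flange 55 mm across, knob 24 mm across from 32 to 50 mm up). Origin: centre of its underside.
- tape_roll: bystander: roll of pale blue tape, 54 mm across, 20 mm high, at the far end of the board. Origin: centre of its underside.
- white_dish: bystander: small white dish, 60 mm across, 30 mm high, at the far end of the board. Origin: centre of its underside.
- glue_tube: bystander: white tube of glue lying on the table, 110 mm long, 18 mm high. Origin: under its middle.
- teal_mug: bystander: teal mug, 72 mm across, 75 mm high. Origin: centre of its underside.
- glass_jar: bystander: glass jar with blue cap, 68 mm across, 80 mm high. Origin: centre of its underside.
- brush: bystander: brush lying on the table, 170 mm long. Origin: under its middle.
- bud_vase: bystander: white vase, 96 mm across, 160 mm high. Origin: centre of its underside.
Not all that is in view belongs to the job. What is shaped like the lid_green but pink or purple is not meant.

How it is judged:
On the way, in this order (a step that is already met when the one before it is completed fails the run):
1. the cured white lid lies on the felt and every glued lid lies on the chest's floor, knob up (x of lid_cured in the frame of felt between -0.075 and 0.075 m and y of lid_cured in the frame of felt between -0.07 and 0.07 m and z of lid_cured in the frame of felt between -0.001 and 0.01 m and angle between each of lid_cured, lid_blue, lid_brown, lid_green, lid_cream's own z axis and vertical below 0.15 rad and x of lid_blue in the frame of chest between -0.09 and 0.09 m and y of lid_blue in the frame of chest between -0.1 and 0.1 m and z of lid_blue in the frame of chest between 0.018 and 0.031 m and x of lid_brown in the frame of chest between -0.09 and 0.09 m and y of lid_brown in the frame of chest between -0.1 and 0.1 m and z of lid_brown in the frame of chest between 0.018 and 0.031 m and x of lid_green in the frame of chest between -0.09 and 0.09 m and y of lid_green in the frame of chest between -0.1 and 0.1 m and z of lid_green in the frame of chest between 0.018 and 0.031 m and x of lid_cream in the frame of chest between -0.09 and 0.09 m and y of lid_cream in the frame of chest between -0.1 and 0.1 m and z of lid_cream in the frame of chest between 0.018 and 0.031 m), for 0.2 s.
2. the cover is shut (value of joint cover below 0.04 rad), for 0.2 s.
3. the hasp lies flat on the shut cover (value of joint cover below 0.04 rad and value of joint hasp below 0.08 rad), for 0.2 s.
4. the timer dial stands at its green mark (all of step 3 and value of joint timer between 1.25 and 1.55 rad), for 0.2 s.
At the end, for the whole second after the job is handed in: Cured lid at rest knob up, its centre over the felt; every glued lid present at rest on the chamber floor, not stacked, tilted under 0.15 rad; cover shut (under 0.04 rad), hasp flat (under 0.08 rad), timer within 0.15 rad of the green mark at 1.4 rad (all of step 1 and all of step 4 and linear speed of each of lid_blue, lid_brown, lid_green, lid_cream, lid_cured below 0.03 m/s); the robot touches nothing.
It fails at once if the heat dial is turned (its pointer end moves more than 4 mm) or pushed with more than 4 N (distance of heat_pointer from where it was at the start of the episode above 0.004 m or contact force between any of the arm, the fingers and heat above 4 N).
It fails at once if the humidity dial is turned (its pointer end moves more than 4 mm) or pushed with more than 4 N (distance of damp_pointer from where it was at the start of the episode above 0.004 m or contact force between any of the arm, the fingers and damp above 4 N).
It fails at once if the fan dial is turned (its pointer end moves more than 4 mm) or pushed with more than 4 N (distance of fan_pointer from where it was at the start of the episode above 0.004 m or contact force between any of the arm, the fingers and fan above 4 N).
It fails at once if a bystander is shoved more than 3 cm or knocked over (distance of any of tape_roll, white_dish, glue_tube, teal_mug, glass_jar, brush, bud_vase from where it was at the start of the episode above 0.03 m or angle between any of tape_roll, white_dish, glue_tube, teal_mug, glass_jar, brush, bud_vase's own z axis and vertical above 0.6 rad).
It fails at once if a pot lid is dropped or flung (moves faster than 1.2 m/s) (linear speed of any of lid_blue, lid_brown, lid_green, lid_cream, lid_cured above 1.2 m/s).
Of lid_blue, lid_brown, lid_green, lid_cream only 2 to 4 are there at a start; the rules pass over those that are not, and their reading is None.
At some moment in a run one of lid_blue, lid_brown, lid_green, lid_cream, lid_cured may be knocked a few centimetres aside while the robot is not near it.
It also fails if it takes over 210 s, if anything falls off the work surface, if the arm or the gripper's body presses on something with over 40 N, if the wrist force passes 120 N, or if a joint passes its speed limit or range.

### The arm

A 6-joint arm with a two-finger parallel gripper is mounted at the origin on the work surface. World frame = base frame: x ahead of the robot, y to its left, z up, the work surface at z = 0. Lengths are in m, angles in rad, forces in N, time in s.
With the tool pointing down it reaches from about 0.3 to 0.775 m from the base axis. Payload 14.6 kg.
Tool frame: the origin (TCP) lies at the very end of the fingers, on their centre line; the grasp point (between the pads) lies 19 mm behind it (arm.grasp_offset is the distance from the TCP to the grasp point, in m); z points along the fingers, y is the direction in which the jaws open and shut (so a half turn about z gives the same grasp; the last joint's range is limited). The gripper opens to 94 mm and grips with 3 to 60 N. Pads are 16 mm wide; open, the fingers measure 119 mm over their backs; the gripper's body (75 mm by 177 mm) begins 78 mm behind the grasp point.
Start: joints at [1.142, 0.3, 1.521, -0, 1.321, -0.067], TCP at [0.195, 0.514, 0.205] pointing down, gripper open.
Joint ranges: [-3.03, 3.03], [-0.79, 2.21], [0.23, 2.52], [-1.04, 4.18], [0, 3.07], [-2.55, 2.55]. Speed limits (rad/s): [2.22, 2.22, 2.57, 3.14, 3.14, 3.14].

### API

Orientations are given as a unit quaternion [x, y, z, w].
In Python, from station import arm, grab_frame, job_done, cut_out gives the robot as it stands.
- The arm moves only by the shell command python3 -m jog 'ROWS' [FORCE]. ROWS is text: rows parted by semicolons, each of 7 numbers parted by spaces: the opening, from -1 (shut) to 1 (fully open), so that 0 is half open, then the shift along the tool's x, y, z in mm, then the turn, a rotation vector about the tool's x, y, z in rad. A call has exactly 8 rows; each row is the pose to reach, as a shift and turn from the pose commanded when the call began, along the tool's axes at that moment; what a row does not reach only later rows make up. A row lasts 1/12 s, in which the tool goes at most 41.7 mm and 7.16 degrees, less where a joint would pass 70% of its speed; a pose out of reach is approached as far as the arm can. A call with a gripper value outside its range is refused whole. The fingers move at their own pace and stop on an object; FORCE is the grip in N (left out, the last holds). Time passes only in rows, so rows that repeat a pose let the fingers close, or fill a call up. It gives the time, the measured TCP pose, the force and the opening at its end, in the units of the state.
- arm.state(): the state, without advancing time (a new reading comes with each control period).
- grab_frame(name): name is "side" or "top"; returns a dict with "image" (420x560x3 uint8, red, green, blue), "intrinsics" (3x3 intrinsics, pixels), "distortion" ([k1, k2, p1, p2, k3] as OpenCV has them; the pictures are not rectified), "extrinsics" (4x4, takes a point from world to camera coordinates). Camera axes: x right, y up, looking along -z (the intrinsics and any distortion apply to the point x, -y, -z); pixel columns grow to the right and rows downward; lengths in m; the calibration is good to about 2 mm. A picture is of the moment at which its call begins. There is no depth.
- job_done(): hands the job in, once; it reports no verdict.
Trained networks look in a picture, given as the dict that the camera call returned (one of the last four; its "shot" number tells which), for a name from the list of things; names that differ only in an ending like _2 or _b are one class to them, and where a whole thing is asked for, a point or a joint stands for the part that bears it (a point fixed in the world has none). Each returns a list of dicts, best first, with "p" (0 to 1); they miss things now and then, are a little off and sometimes report something else, mostly with a low value. They report only what shows in the picture. A call takes as long as a camera call. They do not tell look-alikes from the thing itself.
- cut_out(name, picture): "region" (420x560 bool, what is visible of it) and "box" ([centre column, centre row, width, height] in pixels, round what is visible of it).
The state is a dict: "clock": time; "q": joint angles; "joint_velocities": joint speeds; "joint_efforts": joint torques, N m; "ee_pos": TCP position; "tcp_rot": TCP orientation; "ft_force": force on the tool from outside, world axes, zero at the start; "moment": the same for the moment, N m; "gripper_width": finger opening in m.
Only numpy, scipy, OpenCV 4.12 (cv2) and the standard library are available. Lean on these libraries where they do the work, as an engineer would, in place of code of your own. Each camera call takes 0.05 s, during which the arm holds its last target.

## Working session

There is one attempt and no reset: what is moved stays moved. The work goes in short steps, Python scripts to look and compute and a shell command to move; the robot and the scene stay as the last step left them, time stands still between calls to the robot, and variables do not carry over. Pictures are saved under pics/ and viewed, and the job is handed in when it is done.

```bash
ls -la; mkdir -p pics; python3 - <<'E'
from station import arm, grab_frame, job_done, cut_out
import cv2
print(arm.state(), arm.grasp_offset)
for n in ("top","side"):
    f=grab_frame(n); cv2.imwrite(f"pics/{n}0.png",f["image"][:,:,::-1]); print(n,f["intrinsics"],f["distortion"],f["extrinsics"],f["shot"])
E
```

```text
total 12
drwxr-xr-x  3 agent agent 4096 Dec  7 01:23 .
drwxr-xr-x 23 root  root  4096 Dec  7 01:23 ..
drwxr-xr-x  2 agent agent 4096 Dec  7 01:23 pics
{'clock': 0.0, 'q': array([ 1.14238379e+00,  3.00479324e-01,  1.52157546e+00, -2.72966702e-06,
        1.32067998e+00, -6.65943720e-02]), 'joint_velocities': array([ 1.34795493e-03, -2.03936394e-04, -1.44374628e-03,  3.36345459e-04,
       -3.84746039e-04,  9.24527953e-05]), 'joint_efforts': array([-1.21148416e-03, -5.31798899e+01, -3.52741599e+01,  7.08138035e-02,
        2.45516788e-02, -1.04431924e-04]), 'ee_pos': array([0.1945805 , 0.51415693, 0.20488419]), 'tcp_rot': array([ 1.79923530e-01,  9.83680435e-01, -5.53979057e-04, -1.38618075e-04]), 'ft_force': array([ 0.42373373, -0.04726765, -0.99209096]), 'moment': array([ 0.02380839, -0.02664493, -0.05395983]), 'gripper_width': 0.09382778856774555} 0.0188
top [[471.97676321   0.         276.41094428]
 [  0.         471.97676321 205.63957609]
 [  0.           0.           1.        ]] [0.01945765 0.         0.         0.         0.        ] [[-0.00509522 -0.99998196  0.00318125  0.01005273]
 [ 0.98028943 -0.00436651  0.1975185  -0.46977696]
 [-0.19750105  0.00412494  0.980294   -1.3713814 ]
 [ 0.          0.          0.          1.        ]] 1
side [[546.7613392    0.         277.07906602]
 [  0.         546.7613392  220.75637375]
 [  0.           0.           1.        ]] [-0.06136267  0.          0.          0.          0.        ] [[ 0.83611024 -0.5485465   0.00405027 -0.36600018]
 [ 0.27664778  0.42802721  0.86038289 -0.20694075]
 [-0.47369365 -0.71825445  0.5096321  -1.75185726]
 [ 0.          0.          0.          1.        ]] 2
```

View pics/top0.png

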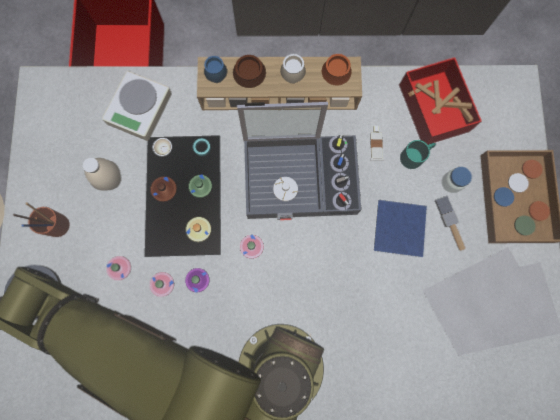

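View pics/side0.png

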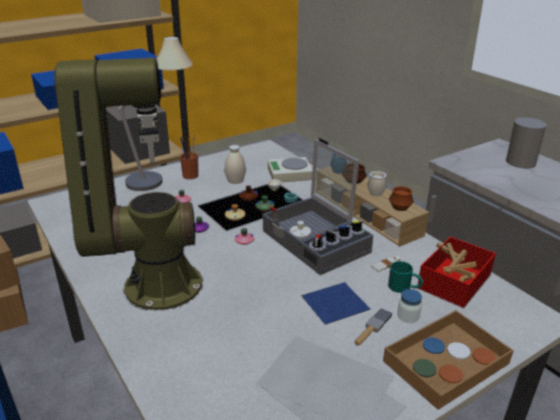

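```bash
cat > h.py <<'E'
from station import arm, grab_frame, job_done, cut_out
import numpy as np, cv2
from scipy.spatial.transform import Rotation as R
F=np.diag([1.,-1,-1])
def proj(f,P):
    E=f["extrinsics"]; Rm=F@E[:3,:3]; t=F@E[:3,3]
    p,_=cv2.projectPoints(np.atleast_2d(np.array(P,float)),cv2.Rodrigues(Rm)[0],t,f["intrinsics"],np.array(f["distortion"]))
    return p[:,0]
def ray(f,px):
    E=f["extrinsics"]; Rm=F@E[:3,:3]; t=F@E[:3,3]
    u=cv2.undistortPoints(np.array(px,float).reshape(-1,1,2),f["intrinsics"],np.array(f["distortion"]))[:,0]
    d=np.c_[u,np.ones(len(u))]@Rm
    return -Rm.T@t,d
def at(f,px,z):
    o,d=ray(f,px); return o+d*((z-o[2])/d[:,2])[:,None]
def tri(f1,p1,f2,p2):
    o1,d1=ray(f1,p1);o2,d2=ray(f2,p2);d1=d1[0]/np.linalg.norm(d1);d2=d2[0]/np.linalg.norm(d2)
    A=np.c_[d1,-d2]; s=np.linalg.lstsq(A,o2-o1,rcond=None)[0]
    a=o1+s[0]*d1;b=o2+s[1]*d2
    return (a+b)/2,np.linalg.norm(a-b)
def yaw_of(q):
    y=R.from_quat(q).as_matrix()[:,1]; return np.arctan2(y[1],y[0])
def go(x,y,z,jaw=None):
    """delta in tool axes to world target TCP with tool down and jaw axis (tool y) at world angle jaw (mod pi)"""
    s=arm.state(); Rc=R.from_quat(s["tcp_rot"]); p=s["ee_pos"]
    c=yaw_of(s["tcp_rot"]) if jaw is None else jaw
    best=None
    for k in (0,1):
        a=c+k*np.pi; Y=np.array([np.cos(a),np.sin(a),0]);Z=np.array([0,0,-1.]);X=np.cross(Y,Z)
        rv=(Rc.inv()*R.from_matrix(np.c_[X,Y,Z])).as_rotvec()
        if best is None or np.linalg.norm(rv)<np.linalg.norm(best): best=rv
    d=Rc.inv().apply(np.array([x,y,z])-p)*1000
    print("shift mm",d.round(1),"rot",best.round(3), "q6 now",s["q"][5].round(2),"clock",round(float(s["clock"]),1))
def save(f,name,box=None,s=1):
    im=f["image"][:,:,::-1]
    if box: im=im[box[1]:box[3],box[0]:box[2]]
    cv2.imwrite(f"pics/{name}.png",cv2.resize(im,None,fx=s,fy=s,interpolation=cv2.INTER_CUBIC))
E
python3 - <<'E'
from h import *
t=grab_frame("top"); s=grab_frame("side")
save(t,"topc",(135,90,375,270),3.3); save(s,"sidec",(190,130,440,300),3.2)
for n in ["chest","cover","hasp","timer","heat","damp","fan","felt","lid_blue","lid_brown","lid_green","lid_cream","lid_cured","tape_roll","white_dish","glue_tube"]:
    for f,nm in ((t,"t"),(s,"s")):
        r=cut_out(n,f)
        print(n,nm,[(round(float(x["p"]),2),np.round(x["box"],1).tolist()) for x in r[:4]])
E
```

```text
chest t [(0.56, [302.1, 160.8, 123.1, 116.1])]
chest s [(0.71, [300.3, 228.4, 16.4, 16.3]), (0.59, [315.8, 208.0, 109.6, 136.2])]
cover t [(0.76, [281.4, 121.8, 90.2, 37.3])]
cover s [(0.93, [335.6, 178.2, 50.5, 79.3])]
hasp t []
hasp s []
timer t [(0.65, [336.6, 141.4, 14.5, 14.2]), (0.17, [456.5, 177.5, 28.3, 26.0])]
timer s []
heat t [(0.67, [342.5, 201.1, 14.3, 11.8]), (0.41, [165.7, 188.3, 25.0, 27.4]), (0.36, [200.6, 186.3, 18.9, 26.5])]
heat s [(0.55, [316.2, 242.7, 14.7, 15.3])]
damp t []
damp s [(0.49, [343.7, 229.7, 10.2, 12.3])]
fan t [(0.29, [202.2, 186.4, 19.3, 24.4])]
fan s [(0.34, [302.4, 229.4, 15.1, 16.4])]
felt t [(0.85, [399.6, 229.0, 55.0, 57.6])]
felt s [(0.76, [335.9, 305.6, 66.9, 41.0])]
lid_blue t []
lid_blue s []
lid_brown t [(0.82, [165.5, 187.9, 25.2, 25.1]), (0.52, [375.1, 144.0, 6.0, 37.6])]
lid_brown s [(0.76, [246.8, 194.1, 21.6, 18.8])]
lid_green t [(0.83, [163.2, 284.1, 29.3, 23.0]), (0.62, [201.0, 185.1, 20.8, 28.7]), (0.6, [119.0, 267.0, 26.1, 27.4]), (0.57, [251.2, 248.7, 26.2, 24.4])]
lid_green s [(0.71, [203.5, 222.9, 20.4, 18.9]), (0.64, [246.3, 235.1, 21.0, 14.3]), (0.62, [263.6, 200.4, 20.5, 17.6])]
lid_cream t [(0.7, [198.3, 227.4, 22.5, 26.1])]
lid_cream s [(0.7, [234.6, 210.7, 21.3, 13.7]), (0.68, [291.6, 200.7, 13.0, 8.4])]
lid_cured t [(0.65, [286.8, 189.7, 25.8, 22.2])]
lid_cured s [(0.54, [302.1, 228.1, 17.1, 17.4])]
tape_roll t [(0.6, [200.8, 148.1, 17.7, 16.3])]
tape_roll s []
white_dish t [(0.53, [161.1, 145.3, 20.9, 20.7])]
white_dish s []
glue_tube t [(0.71, [374.8, 143.2, 11.7, 34.2])]
glue_tube s [(0.75, [383.9, 265.1, 29.0, 15.4])]
```

View pics/topc.png

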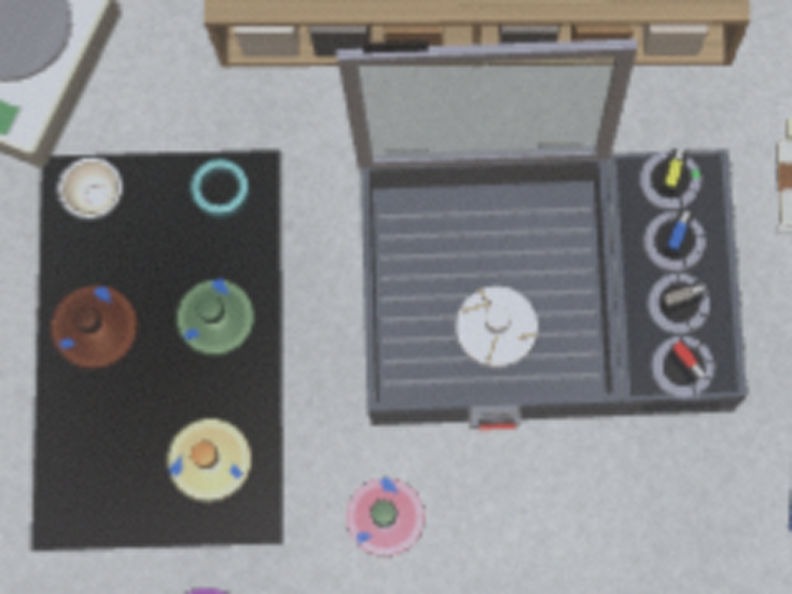

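View pics/sidec.png

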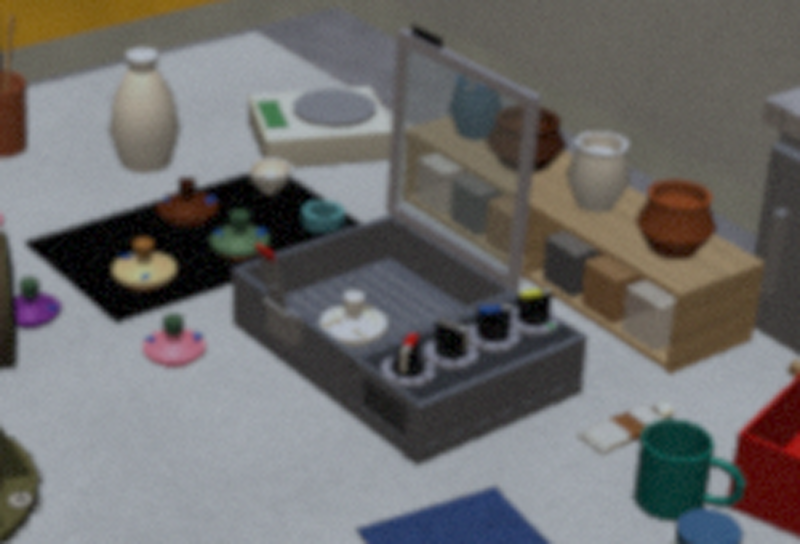

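```bash
cat >> h.py <<'E'
def C(ch,p):  # chest mm -> world m
    x,y,a=ch; p=np.atleast_2d(np.array(p,float))/1000; c,s=np.cos(a),np.sin(a)
    return np.c_[x+c*p[:,0]-s*p[:,1], y+s*p[:,0]+c*p[:,1], p[:,2]]
E
python3 - <<'E'
from h import *
from scipy.optimize import least_squares
t=grab_frame("top");s=grab_frame("side")
cr=np.array([[671,180],[675,241],[679,303],[683,366]])/3.3+[135,90]
obj=[[87,-169,82],[29,-169,82],[-29,-169,82],[-87,-169,82]]
fn=lambda c:(proj(t,C(c,obj))-cr).ravel()
r=least_squares(fn,[.55,-.05,0]);print(r.x,r.fun.round(2))
ch=r.x
# overlay
def draw(f,ch,nm,box,sc):
    im=cv2.resize(f["image"][box[1]:box[3],box[0]:box[2],::-1],None,fx=sc,fy=sc,interpolation=cv2.INTER_CUBIC)
    P=[[-116,113,80],[-116,-225,80],[116,-225,80],[116,113,80],[-108,105,80],[-108,-105,80],[108,-105,80],[108,105,80],[-108,105,25],[-108,-105,25],[108,-105,25],[108,105,25],[-116,113,0],[-116,-225,0],[87,-169,80],[29,-169,80],[-29,-169,80],[-87,-169,80],[116,-225,0],[-130,0,90],[112,115,84],[112,-115,84]]
    for p in proj(f,C(ch,P)):
        p=((p-[box[0],box[1]]+.5)*sc).astype(int); cv2.circle(im,tuple(map(int,p)),3,(0,255,0),1)
    cv2.imwrite(f"pics/{nm}.png",im)
draw(t,ch,"ovt",(235,90,375,230),4.2); draw(s,ch,"ovs",(250,160,380,280),4.8)
E
```

```text
[ 0.55747042 -0.01296636  0.03079975] [ 0.01 -0.11 -0.01 -0.04 -0.01  0.03  0.02  0.11]
```

View pics/ovt.png

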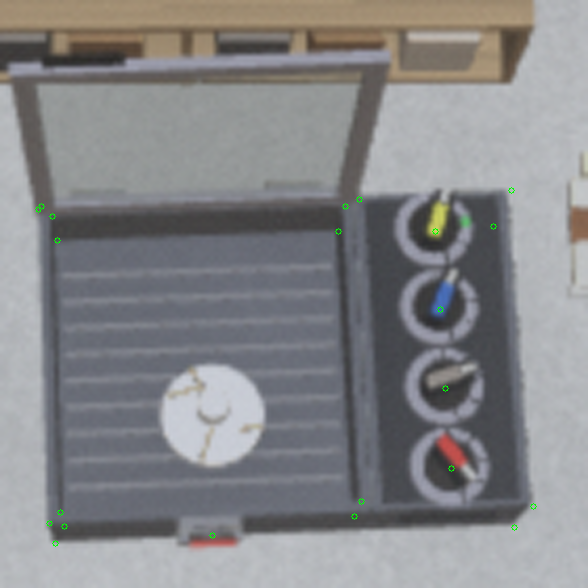

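View pics/ovs.png

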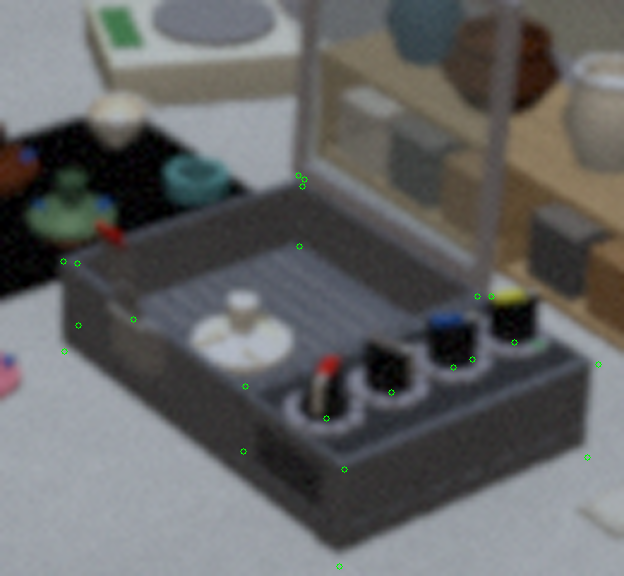

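```bash
python3 - <<'E'
from h import *
t=grab_frame("top");s=grab_frame("side")
im=t["image"][:,:,::-1]
def z(a,x,y,w=40,h=30,sc=10): return cv2.resize(a[y:y+h,x:x+w],None,fx=sc,fy=sc,interpolation=cv2.INTER_CUBIC)
a=np.vstack([np.hstack([z(im,235,125),z(im,325,125)]),np.hstack([z(im,235,195),z(im,325,195)])])
cv2.imwrite("pics/zt.png",a)
im=s["image"][:,:,::-1]
a=np.vstack([np.hstack([z(im,255,200),z(im,350,215)]),np.hstack([z(im,300,250),z(im,295,185)])])
cv2.imwrite("pics/zs.png",a)
E
```

```text
(no output)
```

View pics/zt.png

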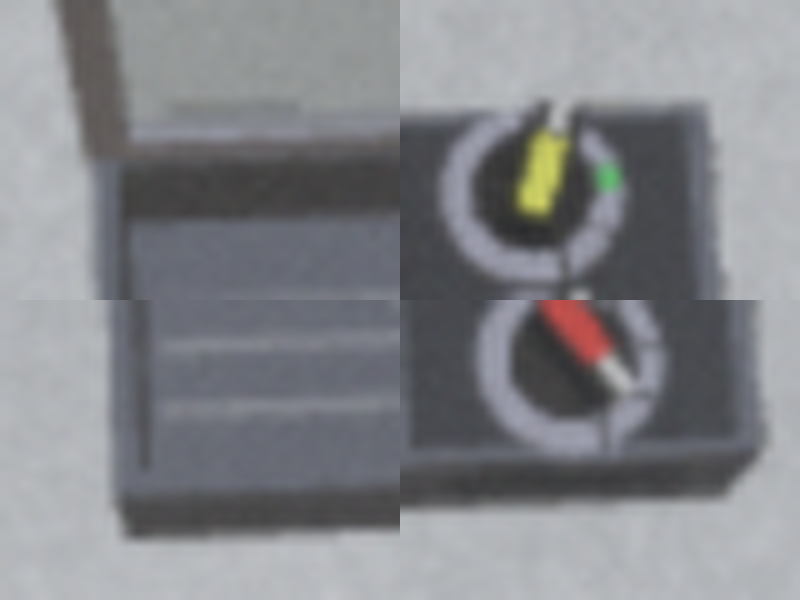

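View pics/zs.png

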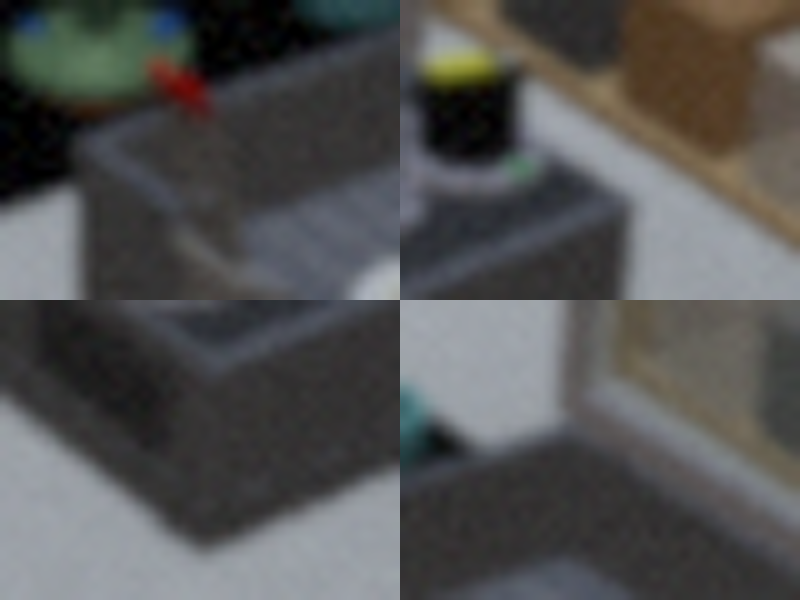

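```bash
python3 - <<'E'
from h import *
from scipy.optimize import least_squares
t=grab_frame("top");s=grab_frame("side")
T=[([116,-225,80],355.6,135.3),([-116,-225,80],361.2,209.3),([-116,-225,0],357.5,214.3),([-116,113,80],246.5,214.5),([-116,113,0],247.5,218.7)]
cr=np.array([[671,180],[675,241],[679,303],[683,366]])/3.3+[135,90]
T+=[(o,*c) for o,c in zip([[87,-169,80],[29,-169,80],[-29,-169,80],[-87,-169,80]],cr)]
S=[([-116,113,80],263,214.5),([116,-225,80],372.8,235.3),([-116,-225,80],321,258),([-116,-225,0],320.5,275)]
def fn(c,f,L): return (proj(f,C(c[:3],[l[0] for l in L]))-(np.array([l[1:] for l in L])-.45)).ravel()
for nm,f in (("t",lambda c:fn(c,t,T)),("s",lambda c:fn(c,s,S)),("b",lambda c:np.r_[fn(c,t,T),fn(c,s,S)])):
    r=least_squares(f,[.55,-.02,0.03],loss="soft_l1");print(nm,r.x.round(4),r.fun.round(1))
E
```

```text
t [ 0.559  -0.0116  0.0349] [ 0.4 -0.7  0.5  0.5 -0.4  0.4 -0.2 -0.2  0.4  0.3 -0.2 -0.1 -0.2 -0.1
 -0.1 -0.1 -0.  -0. ]
s [ 0.5575 -0.0083  0.0347] [-0.6 -0.4  0.9 -0.2  0.2 -0.9 -0.4  2.3]
b [ 0.5586 -0.0111  0.0339] [ 0.2 -0.5  0.3  0.7 -0.6  0.6 -0.4 -0.1  0.2  0.4 -0.4  0.  -0.3  0.1
 -0.3  0.1 -0.2  0.2  0.1 -0.2  1.7  0.1  0.9 -0.5  0.3  2.6]
```

```bash
cat >> h.py <<'E'
CH=(0.5588,-0.0110,0.0345)
def lids(names,base,show=True):
    """top region centroid at rim height, box centre, side check"""
    t=grab_frame("top");s=grab_frame("side")
    for n in names:
        for nm,f in (("t",t),("s",s)):
            for x in cut_out(n,f)[:4]:
                if x["p"]<.3: continue
                m=x["region"].astype(np.uint8); 
                c=cv2.findContours(m,cv2.RETR_EXTERNAL,cv2.CHAIN_APPROX_NONE)[0]; c=max(c,key=cv2.contourArea)
                (u,v),r=cv2.minEnclosingCircle(c); M=cv2.moments(c); cen=(M["m10"]/max(M["m00"],1),M["m01"]/max(M["m00"],1))
                print(n,nm,round(float(x["p"]),2),"px",np.round(cen,1),"area",m.sum(),"world(circ)",at(f,[(u,v)],base[n]+.012)[0].round(4)[:2],"cen",at(f,[cen],base[n]+.016)[0].round(4)[:2])
    return t,s
E
python3 - <<'E'
from h import *
lids(["lid_brown","lid_green","lid_cream","lid_cured"],dict(lid_brown=.006,lid_green=.006,lid_cream=.006,lid_cured=.025))
t=grab_frame("top");s=grab_frame("side")
# hand picks (topc crop) rim centres and knob centres
picks=dict(brown=((94,326),(90,319),.006),green=((215,317),(211,308),.006),cream=((209,459),(204,453),.006),cured=((497,326),(497,319),.025))
sp=dict(brown=(187,188),green=(240,217),cream=(144,243),cured=(353,298)) # knob tops side crop
for k,(a,b,z) in picks.items():
    a=np.array(a)/3.3+[135,90]-.4;b=np.array(b)/3.3+[135,90]-.4;c=np.array(sp[k])/3.2+[190,130]-.4
    print(k,at(t,[a],z+.0115)[0].round(4),at(t,[b],z+.05)[0].round(4),"side",at(s,[c],z+.045)[0].round(4))
fe=np.array([399.6,229.0]);print("felt",at(t,[fe],.004))
E
```

```text
lid_brown t 0.86 px [163.  188.4] area 539 world(circ) [0.5318 0.357 ] cen [0.5303 0.3561]
lid_brown t 0.55 px [339.4 161.4] area 112 world(circ) [ 0.6183 -0.1908] cen [ 0.6148 -0.1892]
lid_brown t 0.41 px [341.8 200. ] area 119 world(circ) [ 0.4927 -0.1935] cen [ 0.4916 -0.1928]
lid_brown s 0.74 px [247.9 193.3] area 205 world(circ) [0.5315 0.3616] cen [0.5306 0.3607]
lid_green t 0.84 px [118.2 267.8] area 494 world(circ) [0.2889 0.4797] cen [0.2885 0.4785]
lid_green t 0.67 px [199.8 185.4] area 408 world(circ) [0.5401 0.2441] cen [0.5396 0.2435]
lid_green t 0.64 px [161.7 283.5] area 480 world(circ) [0.2425 0.3486] cen [0.2418 0.3477]
lid_green t 0.6 px [251.7 246.7] area 450 world(circ) [0.3495 0.0828] cen [0.3492 0.0827]
lid_green s 0.8 px [243.9 236.9] area 217 world(circ) [0.3496 0.0839] cen [0.3472 0.0795]
lid_green s 0.5 px [201.1 224.5] area 169 world(circ) [0.2602 0.2507] cen [0.2567 0.2407]
lid_green s 0.46 px [183.2 196.4] area 107 world(circ) [0.3024 0.4911] cen [0.2949 0.4808]
lid_green s 0.43 px [264.7 203.7] area 132 world(circ) [0.5474 0.2565] cen [0.5417 0.2481]
lid_cream t 0.57 px [198.3 228.7] area 469 world(circ) [0.4055 0.2451] cen [0.4047 0.2443]
lid_cream s 0.75 px [234.9 212.7] area 164 world(circ) [0.4057 0.2513] cen [0.406  0.2493]
lid_cured t 0.9 px [285.3 188.5] area 447 world(circ) [ 0.525  -0.0196] cen [ 0.5241 -0.0195]
lid_cured s 0.8 px [300.9 230. ] area 208 world(circ) [ 0.5269 -0.0177] cen [ 0.5283 -0.0182]
brown [0.5316 0.357  0.0175] [0.5289 0.3516 0.056 ] side [0.5255 0.3497 0.051 ]
green [0.5398 0.2443 0.0175] [0.5388 0.242  0.056 ] side [0.5406 0.247  0.051 ]
cream [0.4054 0.2462 0.0175] [0.405  0.2445 0.056 ] side [0.4085 0.2536 0.051 ]
cured [ 0.5255 -0.0193  0.0365] [ 0.5227 -0.0185  0.075 ] side [ 0.5261 -0.0137  0.07  ]
felt [[ 0.40372446 -0.36960687  0.004     ]]
```

```bash
python3 -c "
from h import *
go(.526,-.018,.22,1.605)"
```

```text
shift mm [-498.3 -380.6  -14.5] rot [-0.    -0.    -0.396] q6 now -0.07 clock 2.7
```

```bash
python3 -m jog '1 -31 -24 -2 0 0 -.05; 1 -62 -48 -4 0 0 -.1; 1 -93 -72 -6 0 0 -.15; 1 -125 -95 -8 0 0 -.2; 1 -156 -119 -10 0 0 -.25; 1 -187 -143 -11 0 0 -.3; 1 -218 -167 -13 0 0 -.35; 1 -249 -190 -14 0 0 -.396'; python3 -c "
from h import *
print(arm.state()['ft_force']);go(.526,-.018,.22,1.605)"
```

```text
clock: 3.37
ee_pos: [0.3609, 0.2468, 0.2199]
tcp_rot: [-0.018, 1.0, 0.0, 0.0]
ft_force: [0.9, 1.2, -0.6]
gripper_width: 0.0939
[ 0.87691696  1.24797764 -0.60087762]
shift mm [-1.552e+02 -2.707e+02 -1.000e-01] rot [0.    0.001 0.003] q6 now -1.09 clock 3.4
```

```bash
python3 -m jog '1 -19 -34 0 0 0 0; 1 -39 -68 0 0 0 0; 1 -58 -102 0 0 0 0; 1 -78 -136 0 0 0 0; 1 -97 -170 0 0 0 0; 1 -116 -204 0 0 0 0; 1 -136 -237 0 0 0 0; 1 -155 -270 0 0 0 0'; python3 - <<'E'
from h import *
go(.526,-.018,.053,1.605)
t=grab_frame("top");s=grab_frame("side");save(t,"a1t",(220,90,380,230),3);save(s,"a1s",(220,80,400,300),2.7)
E
```

```text
clock: 4.03
ee_pos: [0.5252, -0.018, 0.2195]
tcp_rot: [-0.017, 1.0, -0.0, 0.0]
ft_force: [0.3, 0.1, -0.4]
gripper_width: 0.0941
shift mm [ -0.7  -0.  166.5] rot [-0.  0. -0.] q6 now -1.71 clock 4.0
```

View pics/a1s.png

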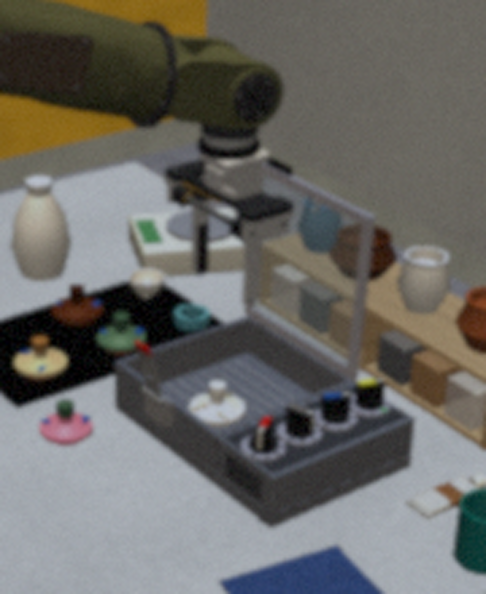

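The side view shows the gripper above the white lid (knob about (217,388) in the crop), jaws along the chest's y, clear of the cover. Descend and grip.

```bash
python3 -m jog '1 -1 0 25 0 0 0; 1 -1 0 50 0 0 0; 1 -1 0 75 0 0 0; 1 -1 0 100 0 0 0; 1 -1 0 125 0 0 0; 1 -1 0 145 0 0 0; 1 -1 0 160 0 0 0; 1 -1 0 166 0 0 0'; python3 -m jog '0 0 0 0 0 0 0; -.5 0 0 0 0 0 0; -.7 0 0 0 0 0 0; -1 0 0 0 0 0 0; -1 0 0 0 0 0 0; -1 0 0 0 0 0 0; -1 0 0 0 0 0 0; -1 0 0 0 0 0 0' 15;  python3 -c "
from h import *
go(.526,-.018,.21,1.605)"
```

```text
clock: 4.8
ee_pos: [0.5243, -0.0154, 0.0514]
tcp_rot: [-0.017, 1.0, 0.0, -0.001]
ft_force: [0.1, -0.9, -0.2]
gripper_width: 0.0936
clock: 5.47
ee_pos: [0.5255, -0.016, 0.0536]
tcp_rot: [-0.017, 1.0, -0.0, 0.0]
ft_force: [-0.5, 0.7, 0.1]
gripper_width: 0.0441
shift mm [  -0.5   -2.1 -156.4] rot [-0.  0.  0.] q6 now -1.71 clock 5.5
```

Fingers are still closing; wait.

```bash
python3 -m jog '-1 0 0 0 0 0 0; -1 0 0 0 0 0 0; -1 0 0 0 0 0 0; -1 0 0 0 0 0 0; -1 0 0 0 0 0 0; -1 0 0 0 0 0 0; -1 0 0 0 0 0 0; -1 0 0 0 0 0 0' 15; python3 -m jog '-1 0 0 -10 0 0 0; -1 0 0 -20 0 0 0; -1 0 0 -40 0 0 0; -1 0 0 -65 0 0 0; -1 0 0 -95 0 0 0; -1 0 0 -120 0 0 0; -1 0 0 -145 0 0 0; -1 0 0 -160 0 0 0'; python3 - <<'E'
from h import *
go(.404,-.369,.21,1.605)
s=grab_frame("side");save(s,"a2s",(220,80,400,300),2.7)
E
```

```text
clock: 6.13
ee_pos: [0.5255, -0.016, 0.0535]
tcp_rot: [-0.017, 1.0, -0.0, 0.0]
ft_force: [0.6, -0.7, -0.5]
gripper_width: 0.0234
clock: 6.8
ee_pos: [0.5258, -0.0159, 0.2174]
tcp_rot: [-0.017, 1.0, -0.0, 0.002]
ft_force: [-0.2, 0.1, -0.5]
gripper_width: 0.0238
shift mm [ 133.9 -348.7    7.1] rot [-0.     0.004  0.   ] q6 now -1.71 clock 6.8
```

View pics/a2s.png

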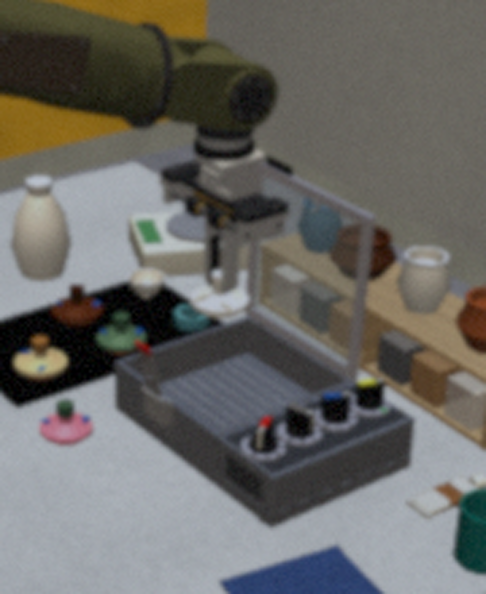

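```bash
python3 -m jog '-1 8 -22 0 0 0 .04; -1 24 -62 1 0 0 .12; -1 38 -98 2 0 0 .2; -1 52 -136 3 0 0 .28; -1 66 -172 4 0 0 .36; -1 80 -208 5 0 0 .44; -1 92 -240 6 0 0 .52; -1 100 -260 7 0 0 .6'; python3 - <<'E'
from h import *
go(.404,-.369,.21)
E
```

```text
clock: 7.52
ee_pos: [0.4329, -0.2817, 0.2064]
tcp_rot: [0.282, 0.959, -0.0, -0.0]
ft_force: [0.5, -0.2, -2.0]
gripper_width: 0.0236
shift mm [-22.9 -89.   -3.5] rot [-0. -0. -0.] q6 now -1.65 clock 7.5
```

```bash
python3 -m jog '-1 -5 -20 0 0 0 0; -1 -10 -40 0 0 0 0; -1 -15 -60 10 0 0 0; -1 -20 -78 25 0 0 0; -1 -23 -89 45 0 0 0; -1 -23 -89 70 0 0 0; -1 -23 -89 95 0 0 0; -1 -23 -89 110 0 0 0'; python3 - <<'E'
from h import *
go(.404,-.369,.0335)
E
```

```text
clock: 8.18
ee_pos: [0.4051, -0.366, 0.0939]
tcp_rot: [0.279, 0.96, 0.001, -0.001]
ft_force: [-0.7, 0.6, -1.9]
gripper_width: 0.0236
shift mm [-0.8 -3.2 60.4] rot [ 0.001 -0.003  0.   ] q6 now -1.81 clock 8.2
```

```bash
python3 -m jog '-1 0 -2 15 0 0 0; -1 0 -2 30 0 0 0; -1 0 -2 42 0 0 0; -1 0 -2 50 0 0 0; -1 0 -2 55 0 0 0; -1 0 -2 58 0 0 0; -1 0 -2 60 0 0 0; -1 0 -2 60 0 0 0'; python3 - <<'E'
from h import *
print(arm.state()["ft_force"]);go(.404,-.369,.0325)
s=grab_frame("side");save(s,"a3s",(240,200,460,360),3.5)
E
```

```text
clock: 8.85
ee_pos: [0.4051, -0.3684, 0.0366]
tcp_rot: [0.279, 0.96, -0.0, 0.0]
ft_force: [-0.6, 0.3, -2.4]
gripper_width: 0.0236
[-0.60089911  0.27178975 -2.36401492]
shift mm [ 0.7 -1.1  4.1] rot [-0.  0.  0.] q6 now -1.81 clock 8.8
```

View pics/a3s.png

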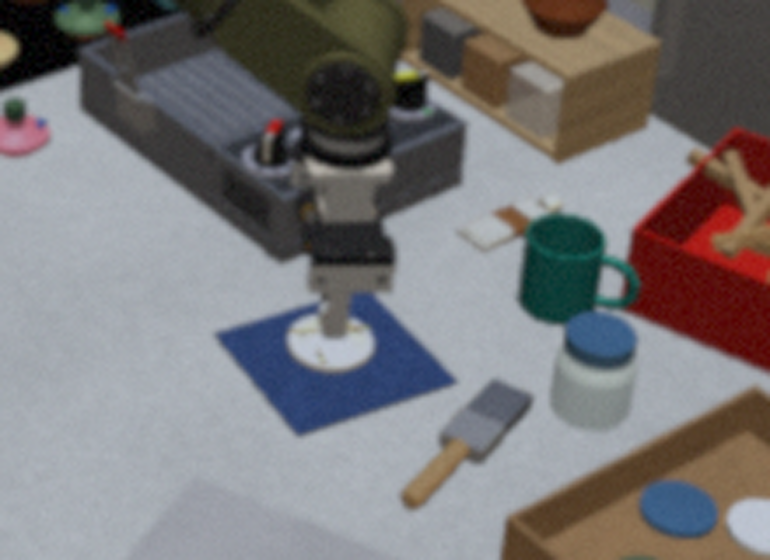

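The lid hangs just over the felt's centre. Lower the last 4 mm.

```bash
python3 -m jog '-1 0 0 1 0 0 0; -1 0 0 2 0 0 0; -1 0 0 2.5 0 0 0; -1 0 0 3 0 0 0; -1 0 0 3.5 0 0 0; -1 0 0 4 0 0 0; -1 0 0 4 0 0 0; -1 0 0 4 0 0 0'; python3 -c "
from h import *
print(arm.state()['ft_force'])"
```

```text
clock: 9.57
ee_pos: [0.4051, -0.3684, 0.0325]
tcp_rot: [0.279, 0.96, -0.0, 0.0]
ft_force: [0.5, 0.0, -1.4]
gripper_width: 0.0235
[ 0.50447211  0.01933707 -1.38537442]
```

```bash
python3 -m jog '-1 0 0 1 0 0 0; -1 0 0 1.5 0 0 0; -1 0 0 1.5 0 0 0; -.4 0 0 1.5 0 0 0; -.3 0 0 1.5 0 0 0; -.1 0 0 1.5 0 0 0; 0 0 0 1.5 0 0 0; 0 0 0 1.5 0 0 0'; python3 -m jog '0 0 0 0 0 0 0; 0 0 0 0 0 0 0; 0 0 0 -10 0 0 0; 0 0 0 -30 0 0 0; 0 0 0 -60 0 0 0; 0 0 0 -95 0 0 0; 0 0 0 -130 0 0 0; 0 0 0 -165 0 0 0'; python3 - <<'E'
from h import *
print(arm.state()["ft_force"]);go(.404,-.369,.0325)
s=grab_frame("side");save(s,"a4s",(240,200,460,360),3.5)
E
```

```text
clock: 10.23
ee_pos: [0.405, -0.3684, 0.0308]
tcp_rot: [0.279, 0.96, 0.0, -0.0]
ft_force: [0.2, -1.1, -0.2]
gripper_width: 0.0465
clock: 10.9
ee_pos: [0.4048, -0.3681, 0.1985]
tcp_rot: [0.279, 0.96, -0.0, 0.0]
ft_force: [1.1, 0.5, 0.7]
gripper_width: 0.0467
[1.12215301 0.47245168 0.72029623]
shift mm [  0.2  -1.2 166. ] rot [-0.  0.  0.] q6 now -1.81 clock 10.9
```

View pics/a4s.png

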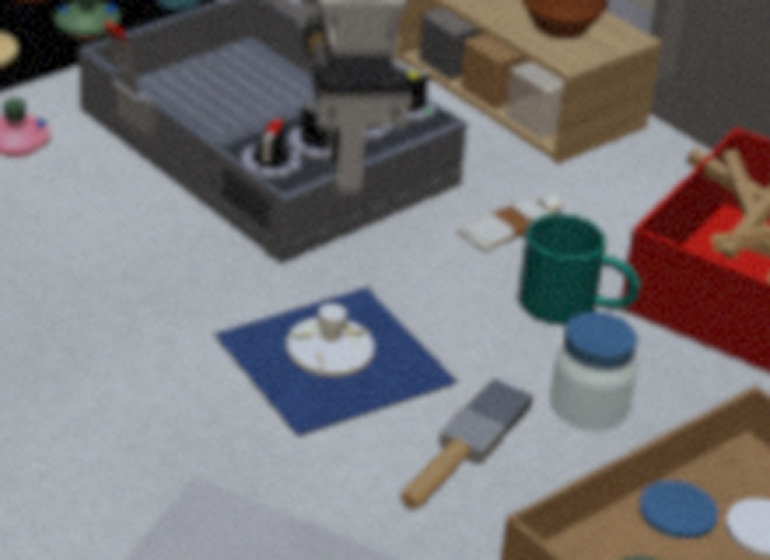

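```bash
python3 - <<'E'
from h import *
go(.4055,-.06,.24,1.3);go(.4055,.2465,.2,1.605)
E
```

```text
shift mm [166.5 260.9 -36.5] rot [-0.004  0.009 -0.295] q6 now -1.81 clock 10.9
shift mm [331.1 519.8   1.3] rot [-0.005  0.009 -0.6  ] q6 now -1.81 clock 10.9
```

```bash
python3 -m jog '0 20 32 -10 0 0 -.04; 0 41 64 -20 0 0 -.07; 0 62 97 -30 0 0 -.11; 0 83 130 -38 0 0 -.15; 0 104 162 -42 0 0 -.19; 0 124 195 -42 0 0 -.22; 0 145 228 -42 0 0 -.26; 0 166 260 -42 0 0 -.3'; python3 - <<'E'
from h import *
go(.4055,.2465,.16,1.605)
E
```

```text
clock: 11.62
ee_pos: [0.4038, -0.0581, 0.2386]
tcp_rot: [0.132, 0.991, -0.0, 0.001]
ft_force: [0.3, -0.2, 0.3]
gripper_width: 0.0469
shift mm [ 77.9 294.5  78.6] rot [-0.     0.001 -0.298] q6 now -1.54 clock 11.6
```

```bash
python3 -m jog '1 10 37 0 0 0 -.04; 1 20 74 0 0 0 -.07; 1 29 111 0 0 0 -.11; 1 39 148 10 0 0 -.15; 1 49 185 25 0 0 -.19; 1 59 222 45 0 0 -.22; 1 69 259 65 0 0 -.26; 1 78 294 79 0 0 -.3'; python3 - <<'E'
from h import *
go(.4055,.2465,.0345,1.605)
lids(["lid_cream","lid_brown","lid_green"],dict(lid_cream=.006,lid_brown=.006,lid_green=.006))
t=grab_frame("top");save(t,"a5t",(135,90,375,270),3.3)
E
```

```text
clock: 12.28
ee_pos: [0.4055, 0.2458, 0.1584]
tcp_rot: [-0.018, 1.0, 0.0, 0.0]
ft_force: [1.1, -1.0, 0.1]
gripper_width: 0.0933
shift mm [  0.    0.7 123.9] rot [0.    0.    0.002] q6 now -1.14 clock 12.3
lid_cream s 0.62 px [235.  213.1] area 194 world(circ) [0.405  0.2465] cen [0.4048 0.2463]
lid_brown t 0.53 px [160.  181.9] area 146 world(circ) [0.547 0.364] cen [0.5511 0.3662]
lid_brown s 0.49 px [247.6 192.9] area 181 world(circ) [0.5329 0.368 ] cen [0.5311 0.3639]
lid_green t 0.85 px [251.4 246.5] area 435 world(circ) [0.3495 0.0836] cen [0.3498 0.0835]
lid_green t 0.7 px [202.  184.8] area 334 world(circ) [0.5412 0.2412] cen [0.5413 0.2368]
lid_green t 0.66 px [118.2 267.7] area 431 world(circ) [0.2907 0.48  ] cen [0.289  0.4785]
lid_green t 0.51 px [157.5 284. ] area 281 world(circ) [0.242  0.3566] cen [0.2404 0.3599]
lid_green s 0.74 px [244.2 237. ] area 236 world(circ) [0.3491 0.0801] cen [0.3478 0.0782]
lid_green s 0.62 px [263.9 203.1] area 142 world(circ) [0.5447 0.2561] cen [0.5413 0.2535]
lid_green s 0.53 px [182.8 197.1] area 153 world(circ) [0.2975 0.4875] cen [0.2911 0.4762]
lid_green s 0.48 px [202.4 224.7] area 108 world(circ) [0.2609 0.2514] cen [0.2602 0.2369]
```

View pics/a5t.png

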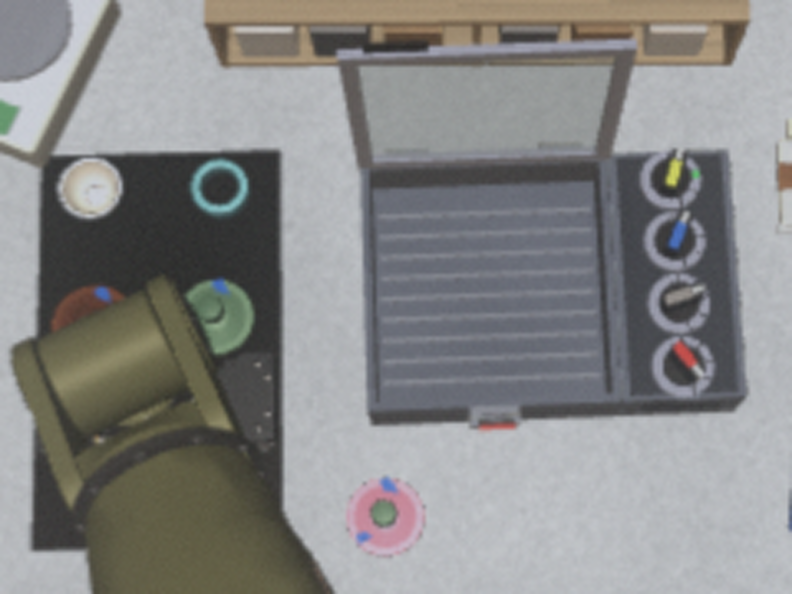

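Nothing has moved; the cream lid is under the gripper (side view agrees at (0.405, 0.2465)). Descend and grip.

```bash
python3 -m jog '1 0 1 25 0 0 0; 1 0 1 50 0 0 0; 1 0 1 75 0 0 0; 1 0 1 95 0 0 0; 1 0 1 110 0 0 0; 1 0 1 120 0 0 0; 1 0 1 124 0 0 0; 0 0 1 124 0 0 0'; python3 -m jog '-1 0 0 0 0 0 0; -1 0 0 0 0 0 0; -1 0 0 0 0 0 0; -1 0 0 0 0 0 0; -1 0 0 0 0 0 0; -1 0 0 0 0 0 0; -1 0 0 0 0 0 0; -1 0 0 0 0 0 0' 15;python3 -m jog '-1 0 0 0 0 0 0; -1 0 0 0 0 0 0; -1 0 0 0 0 0 0; -1 0 0 0 0 0 0; -1 0 0 0 0 0 0; -1 0 0 0 0 0 0; -1 0 0 0 0 0 0; -1 0 0 0 0 0 0' 15; python3 - <<'E'
from h import *
w=C(CH,[[-48,50,0],[-48,-50,0],[48,50,0]]);print(w)
go(*w[1,:2],.15,1.605)
E
```

```text
clock: 13.4
ee_pos: [0.4063, 0.2447, 0.0349]
tcp_rot: [-0.017, 1.0, -0.0, -0.0]
ft_force: [-0.2, 0.4, -0.2]
gripper_width: 0.09
clock: 14.07
ee_pos: [0.4062, 0.2451, 0.0351]
tcp_rot: [-0.017, 1.0, 0.0, 0.0]
ft_force: [0.2, 0.4, -0.6]
gripper_width: 0.0377
clock: 14.73
ee_pos: [0.4062, 0.2451, 0.035]
tcp_rot: [-0.017, 1.0, 0.0, 0.0]
ft_force: [-0.2, 1.6, 0.2]
gripper_width: 0.0235
[[ 0.50910391  0.03731458  0.        ]
 [ 0.51255322 -0.06262592  0.        ]
 [ 0.60504678  0.04062592  0.        ]]
shift mm [ -95.8 -311.2 -115. ] rot [ 0.  0. -0.] q6 now -1.14 clock 14.7
```

```bash
python3 -m jog '-1 0 0 -8 0 0 0; -1 0 0 -20 0 0 0; -1 0 0 -45 0 0 0; -1 0 -10 -75 0 0 0; -1 -5 -35 -105 0 0 0; -1 -15 -65 -115 0 0 0; -1 -27 -99 -115 0 0 0; -1 -38 -130 -115 0 0 0'; python3 - <<'E'
from h import *
go(.5126,-.0626,.0535,1.605)
E
```

```text
clock: 15.4
ee_pos: [0.4491, 0.115, 0.1515]
tcp_rot: [-0.017, 1.0, 0.0, 0.001]
ft_force: [0.2, 0.1, -1.8]
gripper_width: 0.0238
shift mm [ -57.1 -179.7   98.1] rot [0.    0.002 0.001] q6 now -1.43 clock 15.4
```

```bash
python3 -m jog '-1 -10 -33 0 0 0 0; -1 -21 -66 0 0 0 0; -1 -32 -100 0 0 0 0; -1 -43 -134 0 0 0 0; -1 -52 -162 0 0 0 0; -1 -57 -178 10 0 0 0; -1 -57 -178 30 0 0 0; -1 -57 -178 50 0 0 0'; python3 - <<'E'
from h import *
go(.5126,-.0626,.0535,1.605)
s=grab_frame("side");save(s,"a6s",(240,80,400,300),2.7)
E
```

```text
clock: 16.07
ee_pos: [0.5119, -0.0607, 0.1001]
tcp_rot: [-0.016, 1.0, -0.0, 0.001]
ft_force: [-0.3, 0.3, -2.3]
gripper_width: 0.0235
shift mm [-0.6 -1.9 46.6] rot [-0.     0.001 -0.002] q6 now -1.79 clock 16.1
```

View pics/a6s.png

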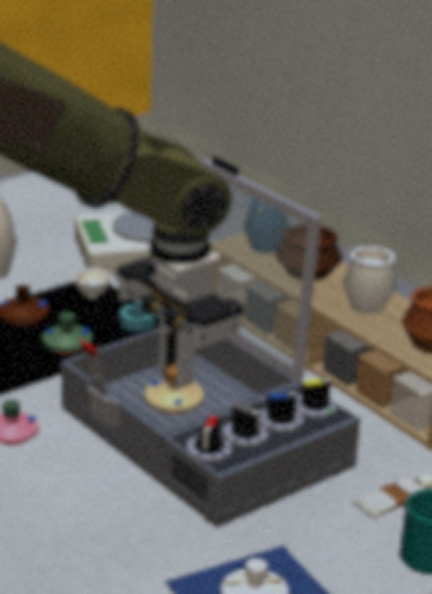

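Cream lid hangs inside the chamber at its place. Lower and release.

```bash
python3 -m jog '-1 0 -1 12 0 0 0; -1 0 -1 24 0 0 0; -1 0 -1 33 0 0 0; -1 0 -1 39 0 0 0; -1 0 -1 42 0 0 0; -1 0 -1 44 0 0 0; -1 0 -1 45 0 0 0; -1 0 -1 46 0 0 0';python3 -m jog '-1 0 0 1 0 0 0; -1 0 0 1.5 0 0 0; -1 0 0 2 0 0 0; -.4 0 0 2 0 0 0; -.3 0 0 2 0 0 0; -.1 0 0 2 0 0 0; 0 0 0 2 0 0 0; 0 0 0 2 0 0 0'; python3 -m jog '0 0 0 0 0 0 0; 0 0 0 0 0 0 0; 0 0 0 -10 0 0 0; 0 0 0 -25 0 0 0; 0 0 0 -45 0 0 0; 0 0 0 -65 0 0 0; 0 0 0 -85 0 0 0; 0 0 0 -105 0 0 0'; python3 - <<'E'
from h import *
go(.54,.244,.155,1.605)
E
```

```text
clock: 16.78
ee_pos: [0.512, -0.0605, 0.0544]
tcp_rot: [-0.017, 1.0, -0.0, 0.0]
ft_force: [0.3, 0.1, -0.4]
gripper_width: 0.0235
clock: 17.45
ee_pos: [0.5117, -0.0605, 0.052]
tcp_rot: [-0.017, 1.0, -0.0, -0.0]
ft_force: [-1.2, -0.9, -0.5]
gripper_width: 0.0463
clock: 18.12
ee_pos: [0.5116, -0.0605, 0.1588]
tcp_rot: [-0.017, 1.0, -0.0, 0.0]
ft_force: [0.6, 0.8, -0.2]
gripper_width: 0.0471
shift mm [-38.8 303.3   3.8] rot [-0.  0. -0.] q6 now -1.79 clock 18.1
```

```bash
python3 -m jog '.3 -4 33 0 0 0 0; .3 -9 72 0 0 0 0; .3 -14 112 0 0 0 0; .3 -19 152 0 0 0 0; .3 -24 192 0 0 0 0; .3 -29 231 0 0 0 0; .3 -34 270 0 0 0 0; .3 -39 303 4 0 0 0'; python3 - <<'E'
from h import *
go(.54,.244,.0345,1.605)
lids(["lid_green"],dict(lid_green=.006))
t,s=lids(["lid_cream","lid_cured"],dict(lid_cream=.025,lid_cured=.004))
save(t,"a7t",(135,90,435,270),2.6);save(s,"a7s",(190,130,440,350),3)
E
```

```text
clock: 18.78
ee_pos: [0.5403, 0.2464, 0.1546]
tcp_rot: [-0.018, 1.0, 0.0, 0.001]
ft_force: [0.8, -0.1, 0.3]
gripper_width: 0.061
shift mm [  0.6  -2.5 120.1] rot [0.001 0.002 0.001] q6 now -1.24 clock 18.8
lid_green t 0.88 px [161.5 283.7] area 449 world(circ) [0.2405 0.3491] cen [0.2411 0.3481]
lid_green t 0.81 px [252.5 245.7] area 386 world(circ) [0.3518 0.0826] cen [0.3523 0.0803]
lid_green t 0.63 px [118.2 267.5] area 483 world(circ) [0.2899 0.4799] cen [0.2896 0.4784]
lid_green s 0.7 px [265.2 203.6] area 155 world(circ) [0.5486 0.2545] cen [0.5436 0.2475]
lid_green s 0.68 px [201.8 224.5] area 125 world(circ) [0.2609 0.2514] cen [0.2588 0.239 ]
lid_green s 0.65 px [183.  197.6] area 123 world(circ) [0.2964 0.4825] cen [0.29   0.4714]
lid_cream t 0.66 px [299.3 192.9] area 478 world(circ) [ 0.5107 -0.0618] cen [ 0.51  -0.062]
lid_cream s 0.69 px [303.1 232.9] area 115 world(circ) [ 0.5247 -0.0357] cen [ 0.5231 -0.0385]
lid_cream s 0.54 px [330.9 235.6] area 85 world(circ) [ 0.604  -0.0999] cen [ 0.5956 -0.1069]
lid_cured t 0.55 px [400.2 227.8] area 504 world(circ) [ 0.4057 -0.3683] cen [ 0.405  -0.3672]
lid_cured s 0.82 px [333.9 297.8] area 333 world(circ) [ 0.4054 -0.3672] cen [ 0.4039 -0.3683]
lid_cured s 0.32 px [248.2 193.6] area 171 world(circ) [0.5334 0.3648] cen [0.5321 0.3607]
```

View pics/a7t.png

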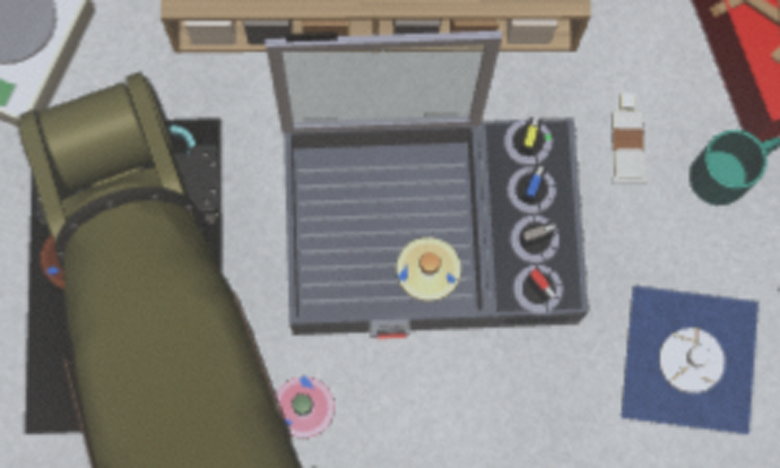

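View pics/a7s.png

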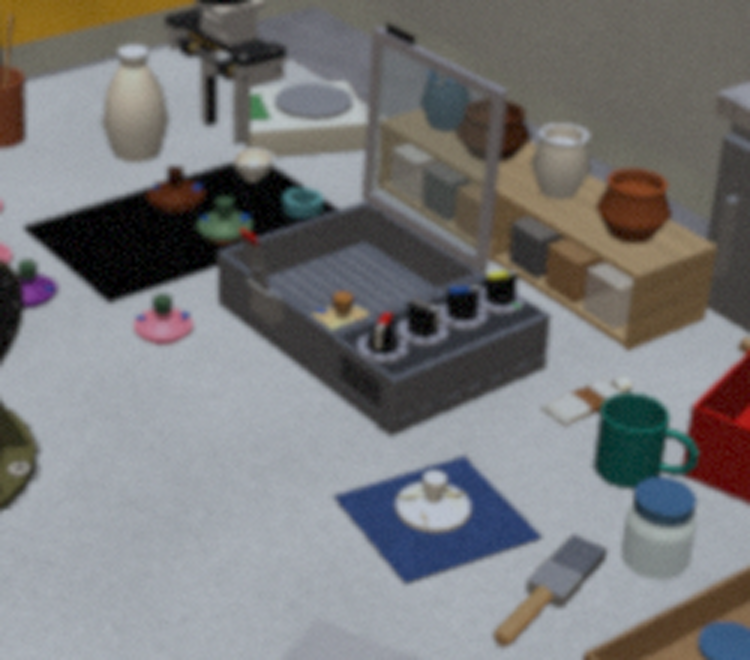

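Cream sits in the chamber, white lid on the felt, green still in place. Grip green.

```bash
python3 -m jog '.3 1 -2 25 0 0 0; .3 1 -2 50 0 0 0; .3 1 -2 75 0 0 0; .3 1 -2 95 0 0 0; .3 1 -2 110 0 0 0; .3 1 -2 117 0 0 0; .3 1 -2 120 0 0 0; .3 1 -2 120 0 0 0'; python3 -m jog '-1 0 0 0 0 0 0; -1 0 0 0 0 0 0; -1 0 0 0 0 0 0; -1 0 0 0 0 0 0; -1 0 0 0 0 0 0; -1 0 0 0 0 0 0; -1 0 0 0 0 0 0; -1 0 0 0 0 0 0' 15;python3 -m jog '-1 0 0 -4 0 0 0; -1 0 0 -12 0 0 0; -1 0 0 -25 0 0 0; -1 0 0 -45 0 0 0; -1 0 0 -65 0 0 0; -1 0 0 -85 0 0 0; -1 0 0 -105 0 0 0; -1 0 0 -115 0 0 0' 15; python3 - <<'E'
from h import *
go(.5091,.0373,.0535,1.605)
E
```

```text
clock: 19.95
ee_pos: [0.5395, 0.2414, 0.0332]
tcp_rot: [-0.017, 1.0, -0.0, -0.0]
ft_force: [0.1, -1.1, 0.9]
gripper_width: 0.0613
clock: 20.62
ee_pos: [0.5395, 0.2418, 0.0333]
tcp_rot: [-0.017, 1.0, 0.0, 0.0]
ft_force: [-0.9, 0.6, 3.7]
gripper_width: 0.0235
clock: 21.28
ee_pos: [0.5401, 0.2419, 0.1517]
tcp_rot: [-0.017, 1.0, 0.001, 0.002]
ft_force: [-0.6, -1.0, -1.0]
gripper_width: 0.0236
shift mm [  38.3 -203.5   97.8] rot [ 0.001  0.004 -0.   ] q6 now -1.25 clock 21.3
```

```bash
python3 -m jog '-1 5 -30 0 0 0 0; -1 12 -66 0 0 0 0; -1 20 -103 0 0 0 0; -1 27 -140 0 0 0 0; -1 33 -172 0 0 0 0; -1 38 -198 5 0 0 0; -1 38 -203 25 0 0 0; -1 38 -203 45 0 0 0'; python3 -m jog '-1 0 0 12 0 0 0; -1 0 0 24 0 0 0; -1 0 0 33 0 0 0; -1 0 0 40 0 0 0; -1 0 0 45 0 0 0; -1 0 0 48 0 0 0; -1 0 0 50 0 0 0; -1 0 0 52 0 0 0'; python3 - <<'E'
from h import *
print(arm.state()["ft_force"]);go(.5091,.0373,.0523,1.605)
E
```

```text
clock: 21.95
ee_pos: [0.5087, 0.0356, 0.1037]
tcp_rot: [-0.016, 1.0, -0.0, 0.001]
ft_force: [-0.0, 0.6, -1.9]
gripper_width: 0.0235
clock: 22.62
ee_pos: [0.5089, 0.0375, 0.0518]
tcp_rot: [-0.017, 1.0, -0.0, 0.001]
ft_force: [-4.3, -1.3, 18.9]
gripper_width: 0.0239
[-4.3406298  -1.31461499 18.88981594]
shift mm [-0.2 -0.2 -0.5] rot [-0.     0.001  0.   ] q6 now -1.6 clock 22.6
```

```bash
python3 -m jog '-1 0 0 -1 0 0 0; -.6 0 0 -1 0 0 0; -.4 0 0 -1 0 0 0; -.3 0 0 -1 0 0 0; -.1 0 0 -1 0 0 0; 0 0 0 -1 0 0 0; 0 0 0 -1 0 0 0; 0 0 0 -1 0 0 0'; python3 -m jog '0 0 0 0 0 0 0; 0 0 0 0 0 0 0; 0 0 0 -10 0 0 0; 0 0 0 -25 0 0 0; 0 0 0 -45 0 0 0; 0 0 0 -65 0 0 0; 0 0 0 -85 0 0 0; 0 0 0 -105 0 0 0'; python3 - <<'E'
from h import *
go(.531,.356,.155,1.605)
t,s=lids(["lid_brown","lid_cured"],dict(lid_brown=.006,lid_cured=.004))
save(t,"a8t",(135,90,435,270),2.6);save(s,"a8s",(190,130,440,350),3)
E
```

```text
clock: 23.28
ee_pos: [0.5084, 0.0375, 0.0521]
tcp_rot: [-0.017, 1.0, 0.0, 0.0]
ft_force: [0.5, 0.4, 0.5]
gripper_width: 0.0466
clock: 23.95
ee_pos: [0.5083, 0.0375, 0.1588]
tcp_rot: [-0.017, 1.0, -0.0, 0.0]
ft_force: [-0.1, -0.4, 0.2]
gripper_width: 0.0469
shift mm [-33.6 317.6   3.9] rot [-0.     0.001  0.   ] q6 now -1.6 clock 23.9
lid_brown t 0.9 px [163.6 188.7] area 466 world(circ) [0.5327 0.3572] cen [0.5295 0.3544]
lid_brown s 0.59 px [248.5 193.4] area 192 world(circ) [0.5332 0.3605] cen [0.5318 0.3581]
lid_cured t 0.62 px [400.4 227.8] area 493 world(circ) [ 0.4047 -0.368 ] cen [ 0.4049 -0.368 ]
lid_cured t 0.58 px [163.3 188.7] area 495 world(circ) [0.5297 0.3572] cen [0.5299 0.3558]
```

View pics/a8s.png

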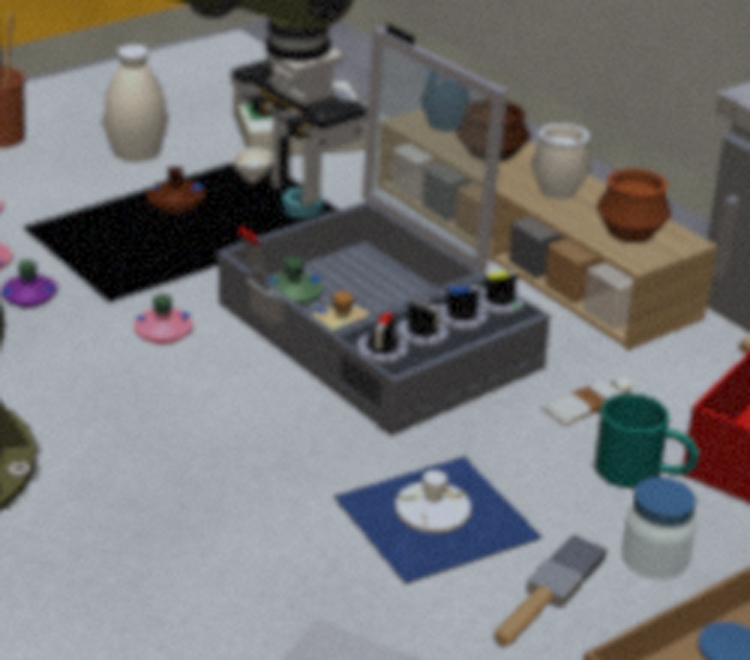

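Green sits next to cream. Now brown.

```bash
python3 -m jog '.3 -4 35 0 0 0 0; .3 -8 75 0 0 0 0; .3 -12 115 0 0 0 0; .3 -16 155 0 0 0 0; .3 -20 195 0 0 0 0; .3 -25 235 0 0 0 0; .3 -29 275 2 0 0 0; .3 -34 312 4 0 0 0'; python3 - <<'E'
from h import *
go(.531,.356,.034,1.605)
t=grab_frame("top");s=grab_frame("side")
r=cut_out("bud_vase",t)[0];print(r["p"],r["box"],at(t,[r["box"][:2]],.08))
save(s,"a9s",(190,80,380,300),2.7)
E
```

```text
clock: 24.92
ee_pos: [0.5309, 0.3526, 0.1518]
tcp_rot: [-0.017, 1.0, -0.0, -0.001]
ft_force: [0.6, -0.7, -0.2]
gripper_width: 0.0612
shift mm [ -0.3   3.5 117.8] rot [-0.001 -0.001  0.   ] q6 now -1.08 clock 24.9
0.95 [96.6, 173.5, 33.2, 32.8] [[0.56260642 0.53997441 0.08      ]]
```

View pics/a9s.png

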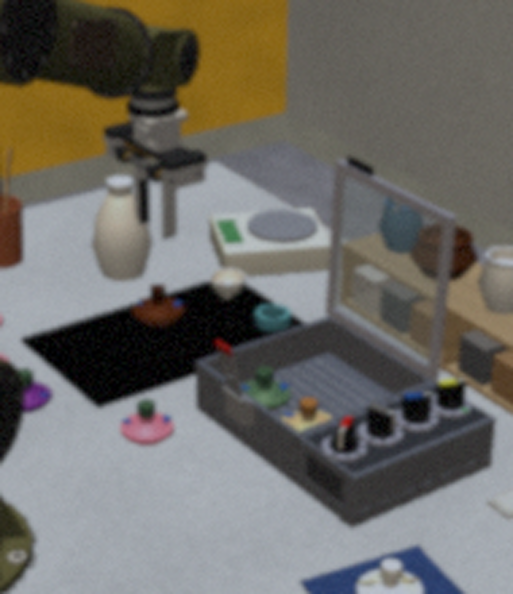

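```bash
python3 -m jog '.3 0 2 25 0 0 0; .3 0 2 50 0 0 0; .3 0 2 75 0 0 0; .3 0 2 95 0 0 0; .3 0 2 108 0 0 0; .3 0 2 115 0 0 0; .3 0 2 117 0 0 0; .3 0 2 117 0 0 0'; python3 -m jog '-1 0 0 0 0 0 0; -1 0 0 0 0 0 0; -1 0 0 0 0 0 0; -1 0 0 0 0 0 0; -1 0 0 0 0 0 0; -1 0 0 0 0 0 0; -1 0 0 0 0 0 0; -1 0 0 0 0 0 0' 15;python3 -m jog '-1 0 0 -4 0 0 0; -1 0 0 -12 0 0 0; -1 0 0 -25 0 0 0; -1 0 0 -45 0 0 0; -1 0 0 -65 0 0 0; -1 0 0 -85 0 0 0; -1 0 0 -105 0 0 0; -1 0 0 -125 0 0 0' 15; python3 - <<'E'
from h import *
print(C(CH,[[45,0,0]]))
go(.6038,-.01,.16,1.605)
E
```

```text
clock: 25.73
ee_pos: [0.5319, 0.3522, 0.0364]
tcp_rot: [-0.017, 1.0, 0.0, 0.0]
ft_force: [-0.0, 1.1, 0.4]
gripper_width: 0.061
clock: 26.4
ee_pos: [0.5317, 0.3526, 0.0363]
tcp_rot: [-0.017, 1.0, 0.0, 0.0]
ft_force: [-0.5, 0.9, 3.3]
gripper_width: 0.0237
clock: 27.07
ee_pos: [0.5316, 0.3523, 0.1633]
tcp_rot: [-0.017, 1.0, 0.0, 0.0]
ft_force: [-0.3, 0.1, -2.1]
gripper_width: 0.0236
[[ 0.60377322 -0.00944781  0.        ]]
shift mm [ -59.8 -364.6    3.3] rot [ 0.     0.001 -0.   ] q6 now -1.08 clock 27.1
```

```bash
python3 -m jog '-1 -2 -25 0 0 0 0; -1 -5 -62 0 0 0 0; -1 -9 -100 0 0 0 0; -1 -14 -138 0 0 0 0; -1 -20 -176 0 0 0 0; -1 -26 -214 0 0 0 0; -1 -32 -252 0 0 0 0; -1 -38 -285 3 0 0 0'; python3 -m jog '-1 -5 -25 0 0 0 0; -1 -10 -45 0 0 0 0; -1 -15 -62 0 0 0 0; -1 -19 -73 0 0 0 0; -1 -20 -79 0 0 0 0; -1 -20 -79 10 0 0 0; -1 -20 -79 25 0 0 0; -1 -20 -79 40 0 0 0'; python3 - <<'E'
from h import *
go(.602,-.01,.055,1.605)
s=grab_frame("side");save(s,"b1s",(240,80,400,300),2.7)
E
```

```text
clock: 27.73
ee_pos: [0.5797, 0.0665, 0.1599]
tcp_rot: [-0.017, 1.0, -0.0, 0.001]
ft_force: [0.2, 0.1, -1.9]
gripper_width: 0.0235
clock: 28.4
ee_pos: [0.6018, -0.0084, 0.1174]
tcp_rot: [-0.017, 1.0, 0.0, 0.0]
ft_force: [0.7, -0.4, -1.9]
gripper_width: 0.0235
shift mm [-0.1 -1.6 62.4] rot [0.    0.    0.001] q6 now -1.68 clock 28.4
```

View pics/b1s.png

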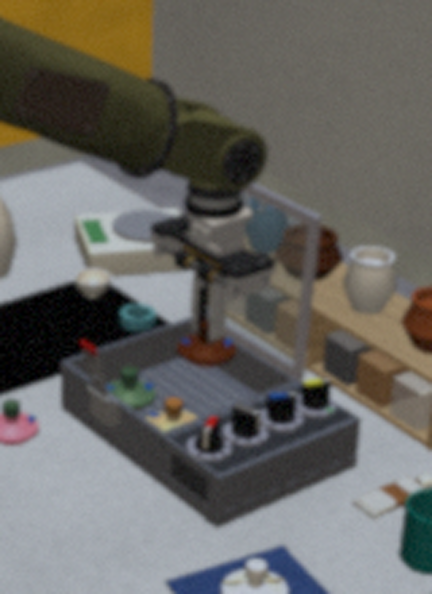

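```bash
python3 -m jog '-1 0 -1 14 0 0 0; -1 0 -1 28 0 0 0; -1 0 -1 40 0 0 0; -1 0 -1 48 0 0 0; -1 0 -1 54 0 0 0; -1 0 -1 58 0 0 0; -1 0 -1 60 0 0 0; -1 0 -1 61 0 0 0'; python3 -m jog '-1 0 0 .5 0 0 0; -1 0 0 1 0 0 0; -1 0 0 1.5 0 0 0; -1 0 0 1.5 0 0 0; -.4 0 0 1.5 0 0 0; -.3 0 0 1.5 0 0 0; 0 0 0 1.5 0 0 0; 0 0 0 1.5 0 0 0'; python3 -m jog '0 0 0 0 0 0 0; 0 0 0 0 0 0 0; 0 0 0 -10 0 0 0; 0 0 0 -25 0 0 0; 0 0 0 -45 0 0 0; 0 0 0 -70 0 0 0; 0 0 0 -100 0 0 0; 0 0 0 -130 0 0 0'; python3 - <<'E'
from h import *
go(.5,-.01,.3,1.605)
E
```

```text
clock: 29.12
ee_pos: [0.6022, -0.0103, 0.0571]
tcp_rot: [-0.017, 1.0, -0.0, 0.0]
ft_force: [-0.5, 0.0, -1.1]
gripper_width: 0.0235
clock: 29.78
ee_pos: [0.6022, -0.0104, 0.0557]
tcp_rot: [-0.017, 1.0, -0.0, 0.0]
ft_force: [0.1, -0.1, 0.1]
gripper_width: 0.0425
clock: 30.45
ee_pos: [0.6018, -0.0103, 0.1875]
tcp_rot: [-0.017, 1.0, -0.0, -0.0]
ft_force: [0.7, -0.5, -0.2]
gripper_width: 0.0473
shift mm [ 101.7    3.8 -112.5] rot [-0. -0.  0.] q6 now -1.68 clock 30.4
```

```bash
python3 -m jog '0 20 10 -20 0 0 .12; 0 45 25 -45 0 0 .24; 0 70 45 -70 0 0 .36; 0 95 70 -95 0 0 .48; 0 115 95 -115 0 0 .6; 0 130 120 -135 0 0 .72; 0 145 150 -150 0 0 .84; 0 155 180 -160 0 0 .96'; python3 - <<'E'
from h import *
go(.5,-.01,.3,.0345)
t,s=lids(["lid_brown","lid_green","lid_cream","lid_cured"],dict(lid_brown=.025,lid_green=.025,lid_cream=.025,lid_cured=.004))
save(t,"b2t",(135,90,435,270),2.6);save(s,"b2s",(190,130,440,350),3)
E
```

```text
clock: 31.12
ee_pos: [0.4401, 0.164, 0.3481]
tcp_rot: [0.447, 0.894, 0.001, 0.001]
ft_force: [-0.1, 0.1, 0.6]
gripper_width: 0.047
shift mm [-175.1  -56.6   48.1] rot [0.004 0.    0.609] q6 now -0.36 clock 31.1
lid_brown t 0.62 px [282.4 164.3] area 521 world(circ) [ 0.6014 -0.0111] cen [ 0.6005 -0.0112]
lid_brown s 0.81 px [316.1 223.2] area 261 world(circ) [ 0.6032 -0.0087] cen [ 0.6031 -0.0094]
lid_green t 0.92 px [161.6 283.7] area 469 world(circ) [0.2396 0.3441] cen [0.2404 0.3435]
lid_green t 0.77 px [260.6 201.1] area 394 world(circ) [0.4847 0.0555] cen [0.4852 0.0555]
lid_green t 0.62 px [118.7 267.5] area 443 world(circ) [0.2888 0.4726] cen [0.2881 0.4708]
lid_green t 0.59 px [256.  243.8] area 193 world(circ) [0.3536 0.0733] cen [0.3558 0.0689]
lid_green s 0.7 px [201.4 224.5] area 158 world(circ) [0.248  0.2222] cen [0.2447 0.211 ]
lid_green s 0.64 px [182.8 197. ] area 139 world(circ) [0.2845 0.4562] cen [0.2778 0.4433]
lid_green s 0.63 px [187.2 211.8] area 95 world(circ) [0.2427 0.3284] cen [0.2411 0.3245]
lid_green s 0.61 px [244.3 236.7] area 203 world(circ) [0.3379 0.0584] cen [0.3347 0.0538]
lid_cream t 0.93 px [299.3 193.1] area 417 world(circ) [ 0.5097 -0.0622] cen [ 0.5094 -0.0619]
lid_cream t 0.5 px [340.9 180.7] area 155 world(circ) [ 0.549 -0.191] cen [ 0.5477 -0.1892]
lid_cured t 0.67 px [400.6 228.3] area 440 world(circ) [ 0.4038 -0.369 ] cen [ 0.4035 -0.3685]
lid_cured t 0.55 px [102.1 173.3] area 1008 world(circ) [0.5817 0.5498] cen [0.5795 0.5465]
lid_cured s 0.89 px [334.1 298.2] area 342 world(circ) [ 0.4054 -0.3672] cen [ 0.4031 -0.3702]
```

View pics/b2t.png

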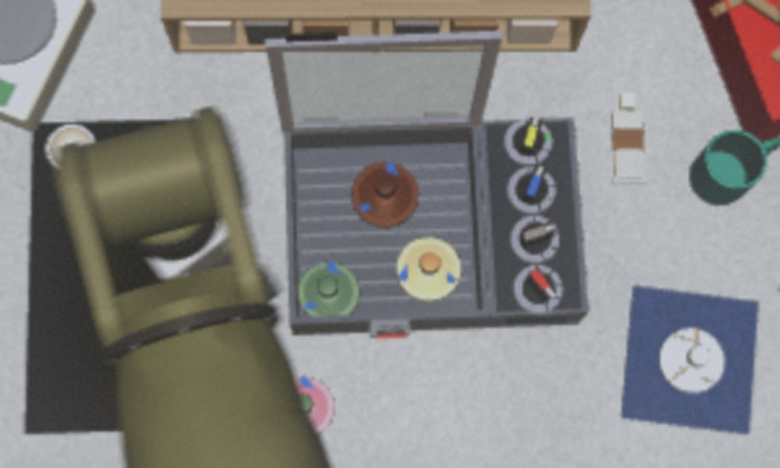

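View pics/b2s.png

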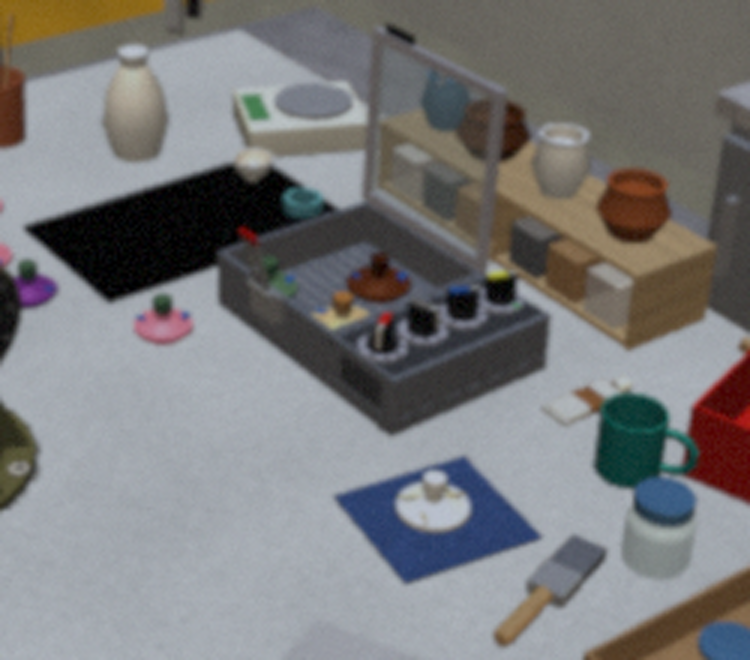

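```bash
python3 - <<'E'
from h import *
t=grab_frame("top");s=grab_frame("side")
for nm,p in (("green",(.485,.0555)),("brown",(.602,-.0105)),("cream",(.511,-.0615))):
    P=[[*p,.025+.0115],[*p,.025+.05]]
    print(nm,proj(t,P).round(1).tolist(),proj(s,P).round(1).tolist())
save(t,"b3t",(240,140,320,220),7);save(s,"b3s",(260,190,340,250),8)
E
```

```text
green [[260.6, 201.5], [260.3, 198.8]] [[279.6, 225.6], [279.7, 216.5]]
brown [[282.1, 164.2], [282.3, 160.6]] [[316.0, 224.4], [316.4, 215.4]]
cream [[299.1, 192.9], [299.8, 190.0]] [[304.0, 237.9], [304.3, 228.6]]
```

View pics/b3t.png

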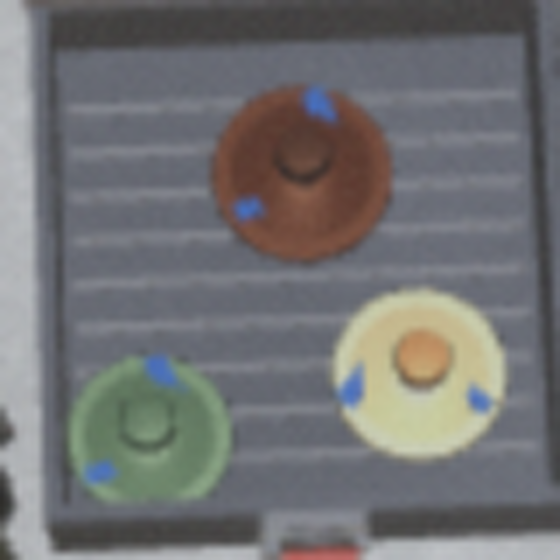

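View pics/b3s.png

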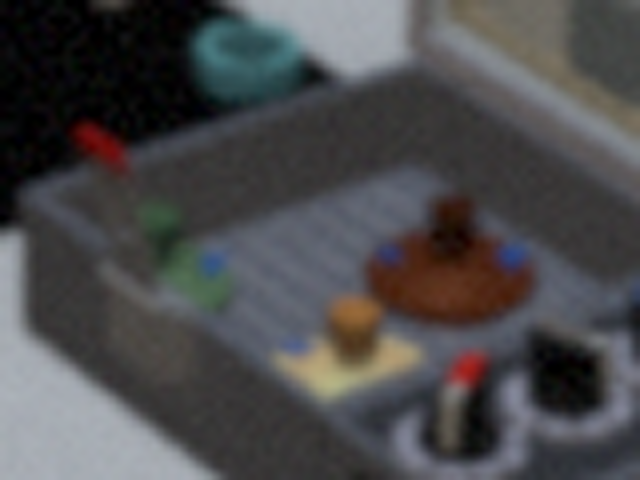

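```bash
python3 - <<'E'
from h import *
t=grab_frame("top");s=grab_frame("side")
for th in (1.5,1.55,1.6,1.65,1.7,1.75,1.8):
    e=[[112-232*np.cos(th),y,84+232*np.sin(th)] for y in (115,0,-115)]
    print(th,C(CH,e)[1].round(3),proj(t,C(CH,e)).round(1).tolist(),proj(s,C(CH,e)).round(1).tolist())
print("seen top",np.array([338,50])/3.3+[135,90],np.array([635,42])/3.3+[135,90]," side (315,139.3),(357.7,160.7)")
save(s,"b4s",(290,125,380,195),8)
E
```

```text
1.5 [ 0.654 -0.008  0.315] [[236.9, 114.5], [282.5, 112.9], [328.0, 111.2]] [[310.3, 140.6], [330.8, 151.0], [353.1, 162.4]]
1.55 [ 0.666 -0.007  0.316] [[236.8, 110.1], [282.3, 108.5], [327.8, 106.8]] [[312.8, 139.7], [333.4, 150.1], [355.7, 161.4]]
1.6 [ 0.678 -0.007  0.316] [[236.7, 105.8], [282.1, 104.2], [327.5, 102.5]] [[315.3, 139.1], [335.9, 149.4], [358.3, 160.6]]
1.65 [ 0.689 -0.007  0.315] [[236.6, 101.6], [281.9, 100.0], [327.2, 98.3]] [[317.8, 138.6], [338.4, 148.8], [360.9, 160.0]]
1.7 [ 0.701 -0.006  0.314] [[236.5, 97.5], [281.8, 95.9], [326.9, 94.3]] [[320.2, 138.2], [340.9, 148.4], [363.3, 159.5]]
1.75 [ 0.712 -0.006  0.312] [[236.5, 93.6], [281.6, 92.0], [326.5, 90.4]] [[322.6, 138.0], [343.3, 148.1], [365.8, 159.2]]
1.8 [ 0.723 -0.005  0.31 ] [[236.5, 89.9], [281.4, 88.3], [326.2, 86.7]] [[325.0, 137.9], [345.7, 148.0], [368.2, 159.1]]
seen top [237.42424242 105.15151515] [327.42424242 102.72727273]  side (315,139.3),(357.7,160.7)
```

View pics/b4s.png

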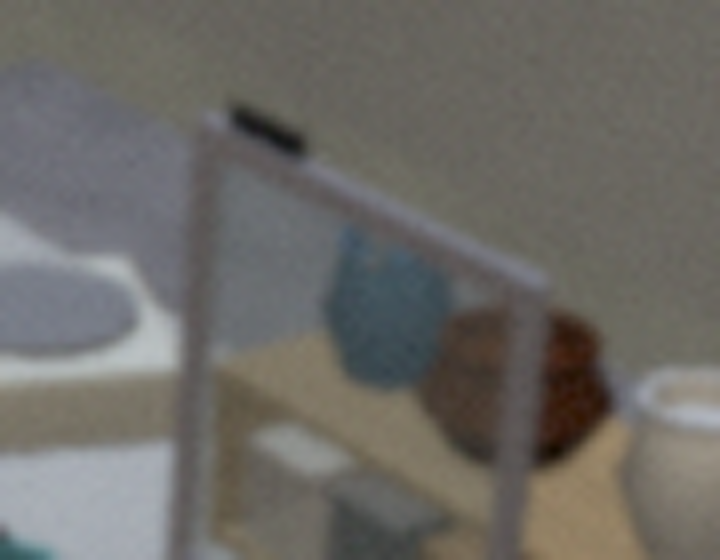

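```bash
python3 - <<'E'
from h import *
w=C(CH,[[60,-20,360],[145,-45,365]]);print(w)
go(*w[0],1.605);go(*w[1],1.605)
s=arm.state();print(s["q"].round(2))
E
```

```text
[[ 0.61945416 -0.02891851  0.36      ]
 [ 0.70526591 -0.05097171  0.365     ]]
shift mm [-260.2   25.7  -15. ] rot [-0.    -0.    -0.955] q6 now -0.37 clock 31.8
shift mm [-329.7   80.7  -20. ] rot [-0.    -0.    -0.955] q6 now -0.37 clock 31.8
[ 0.28  0.05  1.5  -0.    1.6  -0.37]
```

```bash
python3 -m jog '-1 -25 2 -10 0 0 -.12; -1 -60 5 -20 0 0 -.24; -1 -95 8 -22 0 0 -.36; -1 -130 12 -22 0 0 -.48; -1 -165 15 -22 0 0 -.6; -1 -195 18 -22 0 0 -.72; -1 -225 22 -22 0 0 -.84; -1 -260 26 -22 0 0 -.955'; python3 - <<'E'
from h import *
go(.705,-.051,.367,1.605)
s=arm.state();print(s["q"].round(2))
E
```

```text
clock: 32.48
ee_pos: [0.6202, -0.0293, 0.3672]
tcp_rot: [-0.02, 1.0, 0.0, 0.0]
ft_force: [-0.4, 0.9, 0.6]
gripper_width: 0.0003
shift mm [-83.8 -25.1   0.2] rot [0.    0.    0.006] q6 now -1.72 clock 32.5
[-0.11  0.42  1.    0.    1.73 -1.72]
```

```bash
python3 -m jog '-1 -20 -8 0 0 0 0; -1 -40 -16 0 0 0 0; -1 -60 -22 0 0 0 0; -1 -84 -25 0 0 0 0; -1 -84 -25 10 0 0 0; -1 -84 -25 30 0 0 0; -1 -84 -25 55 0 0 0; -1 -84 -25 80 0 0 0'; python3 - <<'E'
from h import *
s=arm.state();print(s["q"].round(2))
t=grab_frame("top");s=grab_frame("side");save(s,"b5s",(260,60,420,260),3)
for th in np.arange(1.6,-.01,-.1):
    rho=190; n=np.array([np.sin(th),np.cos(th)]) # outer normal (x,z)
    u=np.array([-np.cos(th),np.sin(th)])
    p=np.array([112,84])+rho*u+4*n
    w=C(CH,[[p[0]+8*np.sin(th),-45,p[1]]])[0]; print(round(th,1),w.round(4))
E
```

```text
clock: 33.15
ee_pos: [0.7044, -0.0505, 0.2858]
tcp_rot: [-0.017, 1.0, -0.0, 0.0]
ft_force: [0.9, -0.4, 0.1]
gripper_width: 0.0006
[-0.12  0.65  0.84 -0.    1.65 -1.73]
1.6 [ 0.6898 -0.0515  0.2738]
1.5 [ 0.6708 -0.0522  0.2738]
1.4 [ 0.6518 -0.0528  0.2719]
1.3 [ 0.633  -0.0535  0.2681]
1.2 [ 0.6147 -0.0541  0.2625]
1.1 [ 0.5968 -0.0547  0.2551]
1.0 [ 0.5798 -0.0553  0.246 ]
0.9 [ 0.5636 -0.0559  0.2353]
0.8 [ 0.5486 -0.0564  0.2231]
0.7 [ 0.5348 -0.0569  0.2095]
0.6 [ 0.5223 -0.0573  0.1946]
0.5 [ 0.5114 -0.0577  0.1786]
0.4 [ 0.5021 -0.058   0.1617]
0.3 [ 0.4944 -0.0582  0.144 ]
0.2 [ 0.4886 -0.0585  0.1257]
0.1 [ 0.4845 -0.0586  0.1069]
-0.0 [ 0.4824 -0.0587  0.088 ]
```

View pics/b5s.png

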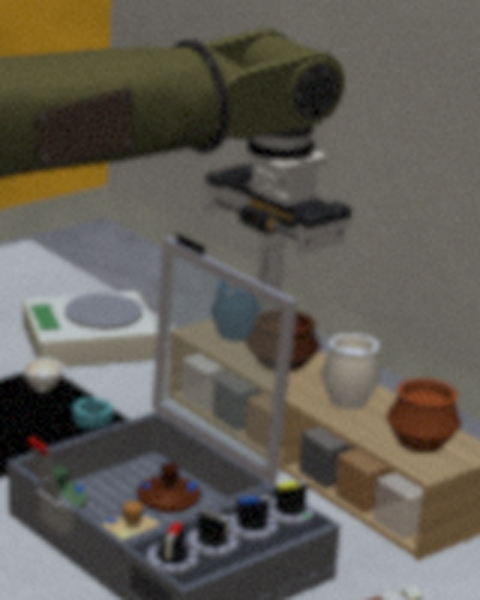

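```bash
python3 -m jog '-1 10 0 11 0 0 0; -1 24 0 12 0 0 0; -1 38 0 13 0 0 0; -1 53 0 14 0 0 0; -1 71 0 18 0 0 0; -1 90 0 23 0 0 0; -1 108 0 31 0 0 0; -1 125 0 40 0 0 0'; python3 - <<'E'
from h import *
s=arm.state();print(s["ft_force"].round(1))
s=grab_frame("side");save(s,"b6s",(260,60,420,260),3)
E
```

```text
clock: 33.92
ee_pos: [0.5794, -0.0548, 0.2494]
tcp_rot: [-0.017, 1.0, -0.0, 0.002]
ft_force: [2.1, -0.1, 0.1]
gripper_width: 0.0007
[ 2.1 -0.1  0.1]
```

View pics/b6s.png

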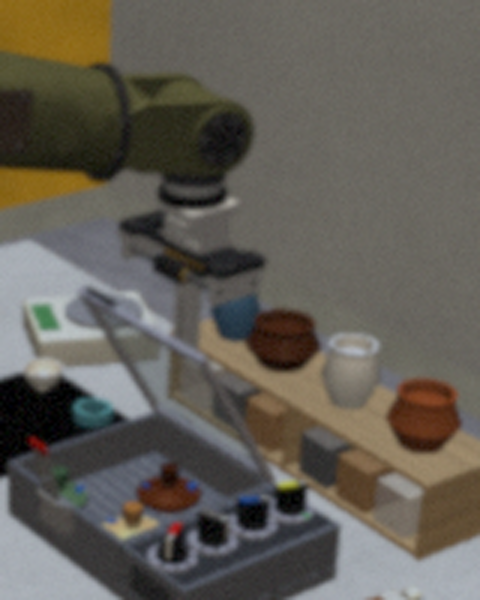

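```bash
python3 -m jog '-1 15 0 11 0 0 0; -1 31 0 25 0 0 0; -1 45 0 39 0 0 0; -1 57 0 54 0 0 0; -1 68 0 70 0 0 0; -1 77 0 87 0 0 0; -1 85 0 104 0 0 0; -1 90 0 120 0 0 0'; python3 - <<'E'
from h import *
s=arm.state();print(s["ft_force"].round(1))
s=grab_frame("side");save(s,"b7s",(240,100,400,280),3)
E
```

```text
clock: 34.63
ee_pos: [0.4904, -0.058, 0.1282]
tcp_rot: [-0.017, 1.0, -0.0, 0.001]
ft_force: [1.4, -0.2, 0.7]
gripper_width: 0.0004
[ 1.4 -0.2  0.7]
```

View pics/b7s.png

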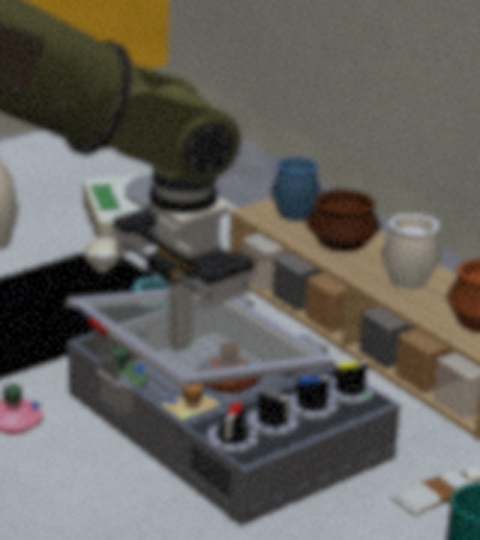

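```bash
python3 -m jog '-1 2 0 8 0 0 0; -1 4 0 17 0 0 0; -1 6 0 25 0 0 0; -1 7 0 32 0 0 0; -1 8 0 36 0 0 0; -1 8 0 39 0 0 0; -1 8 0 41 0 0 0; -1 8 0 42 0 0 0'; python3 - <<'E'
from h import *
s=arm.state();print(s["ft_force"].round(1))
s=grab_frame("side");save(s,"b8s",(240,100,400,280),3)
E
```

```text
clock: 35.35
ee_pos: [0.4817, -0.058, 0.0876]
tcp_rot: [-0.017, 1.0, -0.0, 0.0]
ft_force: [-21.3, 3.2, 48.6]
gripper_width: 0.0002
[-21.3   3.2  48.6]
```

View pics/b8s.png

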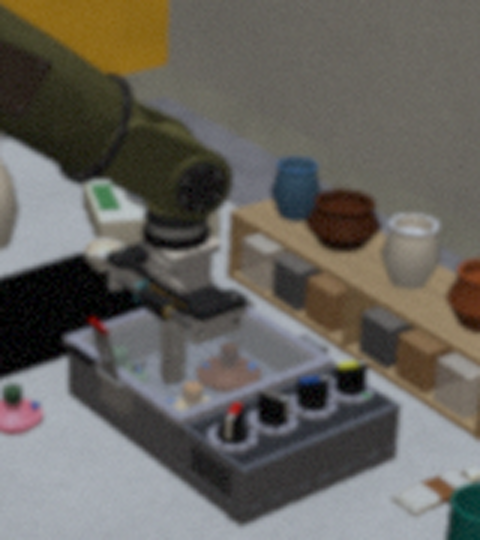

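```bash
python3 -m jog '-1 0 0 -20 0 0 0; -1 0 0 -50 0 0 0; -1 0 0 -85 0 0 0; -1 5 10 -120 0 0 0; -1 25 20 -140 0 0 0; -1 50 30 -140 0 0 0; -1 75 42 -140 0 0 0; -1 98 45 -140 0 0 0'; python3 - <<'E'
from h import *
go(*C(CH,[[-178,0,152]])[0],1.605)
for th in (1.8,1.6,1.4,1.2,1,.8,.6,.4,.2,.1,0):
    p=np.array([-130,90])+66*np.array([np.cos(th),np.sin(th)])+2*np.array([-np.sin(th),np.cos(th)])
    print(th,(p+[-8*np.sin(th),0]).round(1))
t=grab_frame("top");s=grab_frame("side");save(s,"b9s",(240,140,400,280),4);save(t,"b9t",(225,90,375,240),4)
r=cut_out("hasp",s);print([(x["p"],x["box"]) for x in r])
E
```

```text
clock: 36.07
ee_pos: [0.3807, -0.0154, 0.2253]
tcp_rot: [-0.017, 1.0, 0.0, 0.0]
ft_force: [-0.1, -0.1, 0.9]
gripper_width: 0.0004
shift mm [-0.1 -1.8 73.3] rot [0.    0.001 0.   ] q6 now -1.74 clock 36.1
1.8 [-154.7  153.8]
1.6 [-141.9  155.9]
1.4 [-128.6  155.4]
1.2 [-115.4  152.2]
1 [-102.8  146.6]
0.8 [-91.2 138.7]
0.6 [-81.2 128.9]
0.4 [-73.1 117.5]
0.2 [-67.3 105.1]
0.1 [-65.3  98.6]
0 [-64.  92.]
[(0.52, [373.6, 327.0, 35.8, 40.0]), (0.47, [275.4, 216.5, 10.1, 21.8])]
```

View pics/b9s.png

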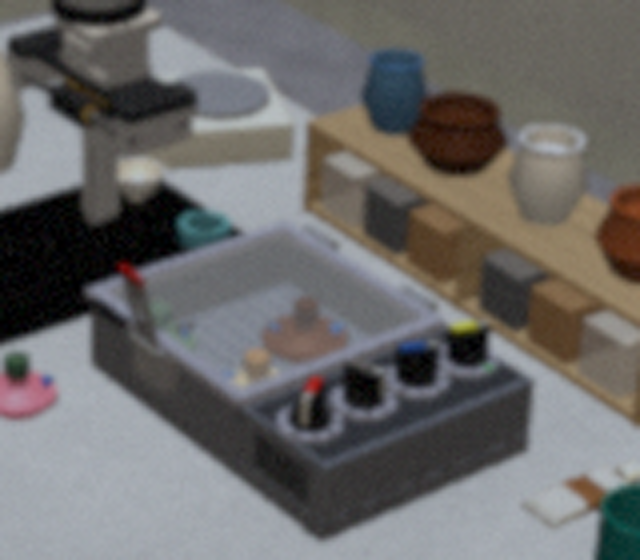

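View pics/b9t.png

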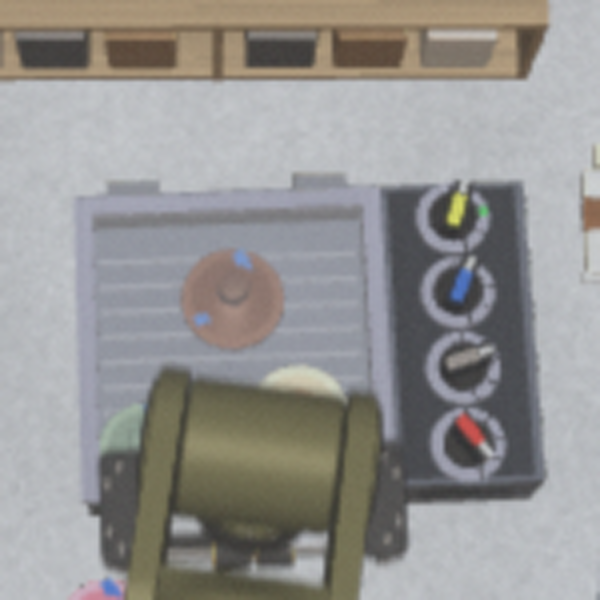

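```bash
python3 -m jog '-1 0 -1 15 0 0 0; -1 0 -1 30 0 0 0; -1 0 -1 45 0 0 0; -1 0 -1 58 0 0 0; -1 0 -2 66 0 0 0; -1 0 -2 70 0 0 0; -1 -6 -2 70 0 0 0; -1 -14 -2 70 0 0 0'; python3 -m jog '-1 -10 0 0 0 0 0; -1 -22 0 -1 0 0 0; -1 -36 0 0 0 0 0; -1 -49 0 3 0 0 0; -1 -62 0 8 0 0 0; -1 -73 0 16 0 0 0; -1 -83 0 26 0 0 0; -1 -87 0 31 0 0 0'; python3 - <<'E'
from h import *
s=arm.state();print(s["ft_force"].round(1))
go(*C(CH,[[-65,0,98]])[0],1.605)
s=grab_frame("side");save(s,"c1s",(240,140,400,280),4)
E
```

```text
clock: 36.88
ee_pos: [0.3969, -0.018, 0.1556]
tcp_rot: [-0.017, 1.0, -0.0, 0.0]
ft_force: [-1.0, 0.2, 0.9]
gripper_width: 0.0004
clock: 37.55
ee_pos: [0.4846, -0.0148, 0.1234]
tcp_rot: [-0.017, 1.0, 0.0, -0.0]
ft_force: [0.3, -0.4, 1.0]
gripper_width: 0.0005
[ 0.3 -0.4  1. ]
shift mm [-9.3  1.2 25.4] rot [ 0. -0. -0.] q6 now -1.71 clock 37.5
```

View pics/c1s.png

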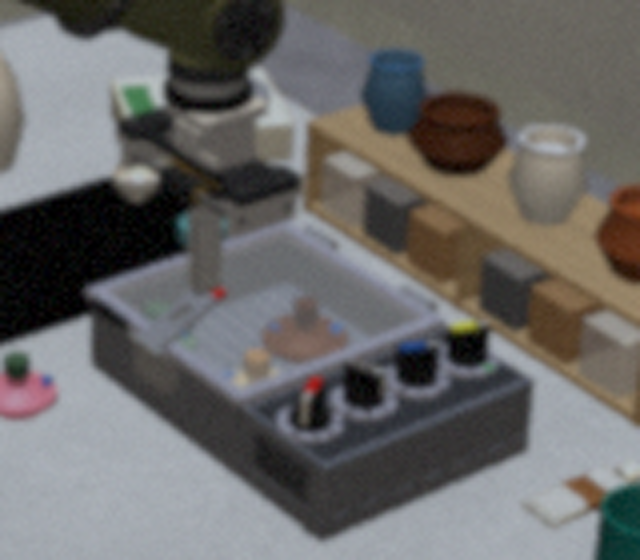

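```bash
python3 -m jog '-1 -4 0 6 0 0 0; -1 -6 0 12 0 0 0; -1 -8 0 17 0 0 0; -1 -9 0 21 0 0 0; -1 -10 0 25 0 0 0; -1 -10 0 28 0 0 0; -1 -10 0 30 0 0 0; -1 -10 0 31 0 0 0'; python3 - <<'E'
from h import *
s=arm.state();print(s["ft_force"].round(1))
s=grab_frame("side");save(s,"c2s",(240,140,400,280),4)
E
```

```text
clock: 38.27
ee_pos: [0.4929, -0.0146, 0.0929]
tcp_rot: [-0.017, 1.0, -0.0, -0.0]
ft_force: [0.2, 0.1, 0.4]
gripper_width: 0.0002
[0.2 0.1 0.4]
```

View pics/c2s.png

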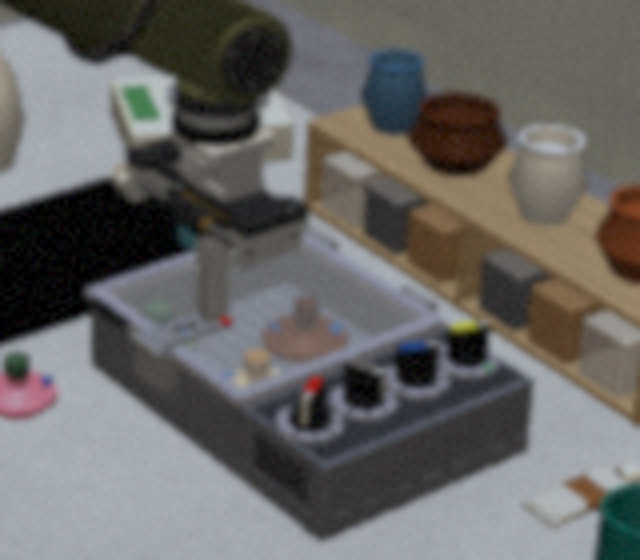

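Nearly flat. Press a touch more until contact force shows.

```bash
python3 -m jog '-1 0 0 .5 0 0 0; -1 0 0 1 0 0 0; -1 0 0 1 0 0 0; -1 0 0 1.5 0 0 0; -1 0 0 2 0 0 0; -1 0 0 2 0 0 0; -1 0 0 2 0 0 0; -1 0 0 2 0 0 0'; python3 -c "
from h import *
print(arm.state()['ft_force'].round(1))"
```

```text
clock: 38.98
ee_pos: [0.4931, -0.0146, 0.092]
tcp_rot: [-0.017, 1.0, -0.0, 0.0]
ft_force: [-4.8, 0.8, 10.9]
gripper_width: 0.0008
[-4.8  0.8 10.9]
```

```bash
python3 -m jog '-1 0 0 -15 0 0 0; -1 0 0 -40 0 0 0; -1 0 0 -75 0 0 0; -1 0 0 -110 0 0 0; -1 10 20 -135 0 0 0; -1 20 50 -140 0 0 0; -1 30 80 -140 0 0 0; -1 40 110 -140 0 0 0'; python3 - <<'E'
from h import *
t=grab_frame("top");s=grab_frame("side");save(s,"c3s",(240,140,400,280),4);save(t,"c3t",(320,125,370,165),14);save(t,"c3u",(225,120,375,240),4.5)
for n in ("timer","damp","fan","heat"):
    r=cut_out(n,t);print(n,[(round(float(x["p"]),2),x["box"]) for x in r[:2]])
c=C(CH,[[87,-169,80]])[0];print("timer",c)
for a in (0,.1,.2,.3,.4):
    d=np.array([np.cos(CH[2]-a),np.sin(CH[2]-a)])*.018
    print(a,proj(t,[[*(c[:2]+d),.117],[*(c[:2]),.117],[*(c[:2]-d),.117]]).round(1).tolist())
E
```

```text
clock: 39.65
ee_pos: [0.4487, 0.095, 0.2318]
tcp_rot: [-0.017, 1.0, 0.0, 0.001]
ft_force: [0.6, 0.7, -0.2]
gripper_width: 0.0002
timer [(0.7, [338.0, 142.2, 14.2, 14.9])]
damp []
fan [(0.74, [400.4, 228.2, 55.8, 54.7]), (0.61, [341.4, 180.7, 13.4, 8.4])]
heat [(0.52, [342.5, 201.9, 13.0, 11.8])]
timer [ 0.65157757 -0.17689853  0.08      ]
0 [[338.7, 134.1], [339.1, 139.9], [339.5, 145.8]]
0.1 [[339.3, 134.1], [339.1, 139.9], [338.9, 145.8]]
0.2 [[339.9, 134.2], [339.1, 139.9], [338.3, 145.7]]
0.3 [[340.5, 134.3], [339.1, 139.9], [337.7, 145.6]]
0.4 [[341.1, 134.5], [339.1, 139.9], [337.1, 145.4]]
```

View pics/c3s.png

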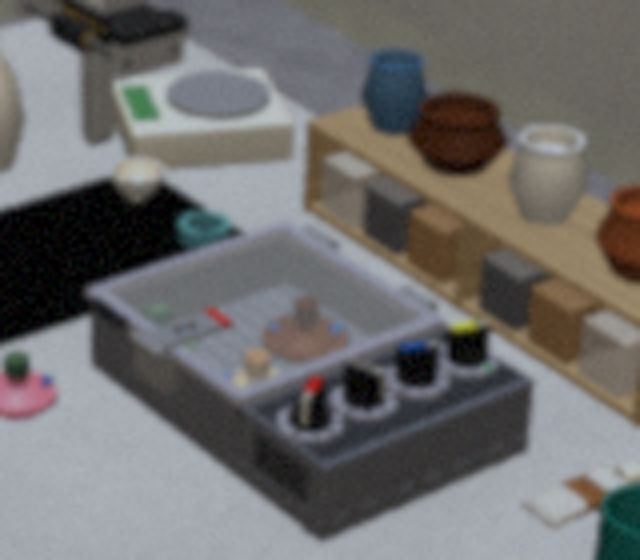

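View pics/c3t.png

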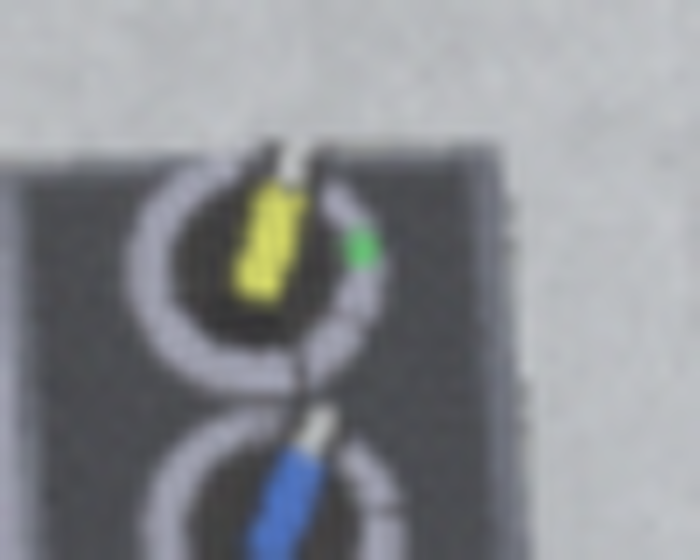

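View pics/c3u.png

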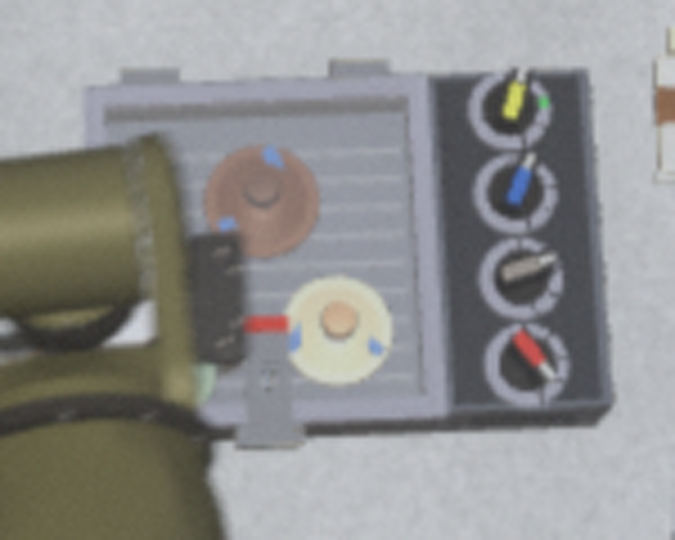

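Hasp is flat with the staple in its slot, cover shut, dials untouched; timer pointer reads about 0.33 rad. Move above the timer.

```bash
python3 - <<'E'
from h import *
go(.6516,-.1769,.2,1.275)
E
```

```text
shift mm [-192.9 -277.    31.1] rot [-0.    -0.     0.329] q6 now -1.48 clock 40.0
```

```bash
python3 -m jog '-1 -22 -32 0 0 0 .04; -.8 -44 -64 0 0 0 .08; -.6 -66 -96 0 0 0 .12; -.4 -88 -128 0 0 0 .16; -.28 -110 -160 5 0 0 .2; -.28 -132 -192 10 0 0 .24; -.28 -154 -224 15 0 0 .28; -.28 -175 -252 20 0 0 .33'; python3 - <<'E'
from h import *
go(.6516,-.1769,.17,1.275)
E
```

```text
clock: 40.62
ee_pos: [0.6333, -0.1556, 0.2103]
tcp_rot: [0.149, 0.989, -0.0, -0.0]
ft_force: [0.9, 0.5, -0.1]
gripper_width: 0.0335
shift mm [-23.8 -14.9  40.2] rot [-0.    -0.    -0.004] q6 now -1.57 clock 40.6
```

```bash
python3 -m jog '-.28 -8 -5 0 0 0 0; -.28 -16 -10 5 0 0 0; -.28 -24 -15 15 0 0 0; -.28 -24 -15 25 0 0 0; -.28 -24 -15 35 0 0 0; -.28 -24 -15 40 0 0 0; -.28 -24 -15 40 0 0 0; -.28 -24 -15 40 0 0 0'; python3 - <<'E'
from h import *
go(.6516,-.1769,.096,1.275)
t=grab_frame("top");s=grab_frame("side");save(s,"d1s",(310,130,400,260),5);save(t,"d1t",(305,115,385,215),6)
E
```

```text
clock: 41.28
ee_pos: [0.6512, -0.1726, 0.1713]
tcp_rot: [0.147, 0.989, 0.0, -0.0]
ft_force: [-0.3, -0.3, 0.6]
gripper_width: 0.0337
shift mm [-1.7 -4.  75.3] rot [ 0.    -0.     0.001] q6 now -1.59 clock 41.3
```

View pics/d1s.png

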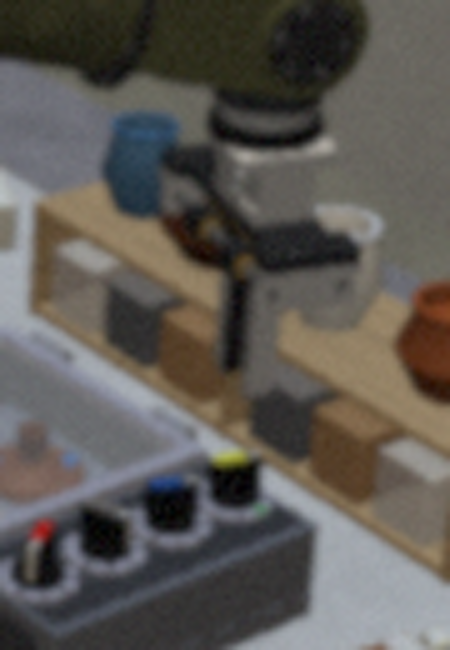

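```bash
python3 -m jog '-.28 -1 -2 5 0 0 0; -.28 -2 -4 12 0 0 0; -.28 -2 -4 20 0 0 0; -.28 -2 -4 28 0 0 0; -.28 -2 -4 36 0 0 0; -.28 -2 -4 42 0 0 0; -.28 -2 -4 45 0 0 0; -.28 -2 -4 45 0 0 0'; python3 - <<'E'
from h import *
go(.6516,-.1769,.096,1.275)
s=grab_frame("side");save(s,"d2s",(310,170,400,260),7)
# predicted finger tip positions
for o in (-.0295,-.017,.017,.0295):
    st=arm.state();M=R.from_quat(st["tcp_rot"]).as_matrix();print(o,proj(s,[st["ee_pos"]+M[:,1]*o]).round(1).tolist())
c=C(CH,[[87,-169,80]])[0];print(proj(s,[[c[0],c[1],.117],[c[0],c[1],.089]]).round(1).tolist())
E
```

```text
clock: 42.05
ee_pos: [0.6518, -0.1775, 0.1251]
tcp_rot: [0.147, 0.989, 0.0, -0.001]
ft_force: [0.4, -0.2, -0.3]
gripper_width: 0.0336
shift mm [ 0.3  0.5 29.1] rot [ 0.    -0.001 -0.   ] q6 now -1.6 clock 42.0
-0.0295 [[361.5, 223.3]]
-0.017 [[360.0, 221.5]]
0.017 [[356.0, 216.7]]
0.0295 [[354.6, 214.9]]
[[357.6, 221.3], [357.0, 228.2]]
```

View pics/d2s.png

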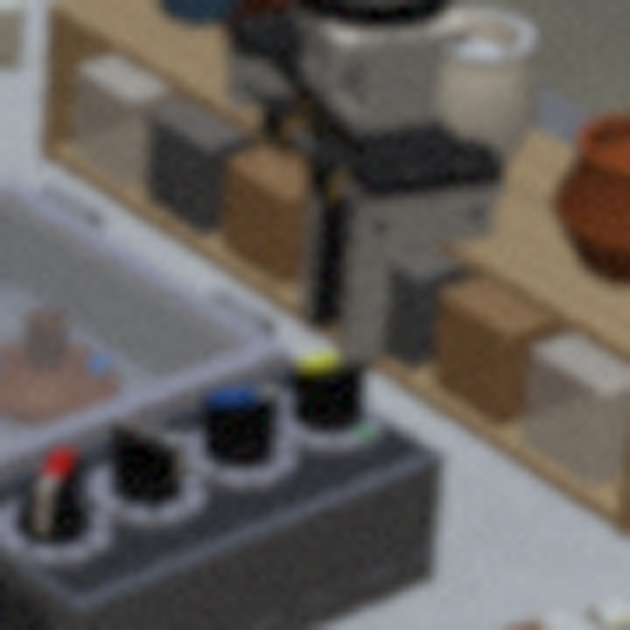

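```bash
python3 -m jog '-.28 0 0 4 0 0 0; -.28 0 0 8 0 0 0; -.28 0 0 13 0 0 0; -.28 0 0 18 0 0 0; -.28 0 0 22 0 0 0; -.28 0 0 26 0 0 0; -.28 0 0 29 0 0 0; -.28 0 0 29 0 0 0'; python3 -c "
from h import *
print(arm.state()['ft_force'].round(1))"; python3 -m jog '-1 0 0 0 0 0 0; -1 0 0 0 0 0 0; -1 0 0 0 0 0 0; -1 0 0 0 0 0 0; -1 0 0 0 0 0 0; -1 0 0 0 0 0 0; -1 0 0 0 0 0 0; -1 0 0 0 0 0 0' 15; python3 - <<'E'
from h import *
print(arm.state()["ft_force"].round(1),arm.state()["moment"].round(2))
go(.6516,-.1769,.096,.205)
t=grab_frame("top");s=grab_frame("side");save(s,"d3s",(310,170,400,260),7)
E
```

```text
clock: 42.77
ee_pos: [0.6518, -0.1775, 0.0963]
tcp_rot: [0.147, 0.989, 0.0, -0.001]
ft_force: [0.0, 0.5, 0.7]
gripper_width: 0.0341
[0.  0.5 0.7]
clock: 43.43
ee_pos: [0.6526, -0.1764, 0.0975]
tcp_rot: [0.147, 0.989, 0.001, 0.0]
ft_force: [2.6, 5.8, 1.1]
gripper_width: 0.0128
[2.6 5.8 1.1] [ 1.27 -0.46 -0.06]
shift mm [ 0.8 -0.8  1.5] rot [ 0.002 -0.     1.07 ] q6 now -1.59 clock 43.4
```

View pics/d3s.png

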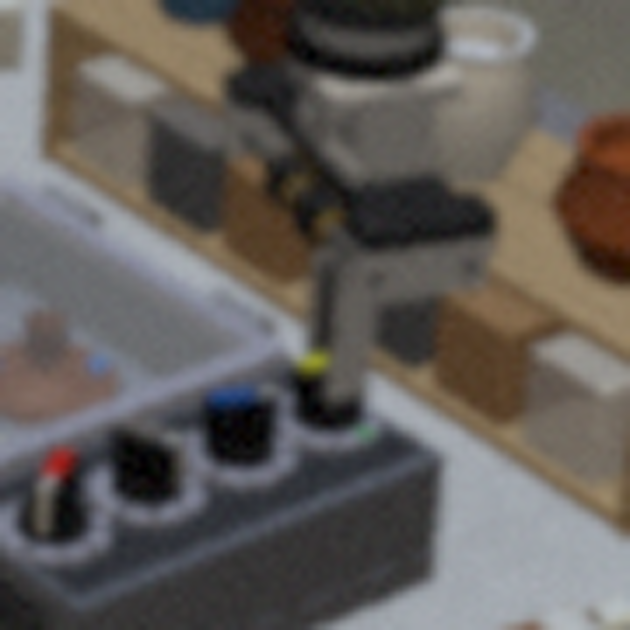

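```bash
python3 -m jog '-1 0 1 0 0 0 .06; -1 0 1 0 0 0 .13; -1 0 1 0 0 0 .2; -1 0 1 0 0 0 .28; -1 0 1 0 0 0 .36; -1 0 1 0 0 0 .43; -1 0 1 0 0 0 .49; -1 0 1 0 0 0 .54'; python3 - <<'E'
from h import *
print(arm.state()["ft_force"].round(1),arm.state()["moment"].round(2))
go(.6516,-.1769,.096,.205)
E
```

```text
clock: 44.2
ee_pos: [0.6519, -0.1774, 0.0974]
tcp_rot: [0.407, 0.913, -0.001, -0.0]
ft_force: [-5.2, -4.3, 2.2]
gripper_width: 0.0129
[-5.2 -4.3  2.2] [-0.9   0.99  0.14]
shift mm [0.6 0.1 1.4] rot [-0.001  0.001  0.526] q6 now -1.05 clock 44.2
```

```bash
python3 -m jog '-1 0 0 0 0 0 .06; -1 0 0 0 0 0 .13; -1 0 0 0 0 0 .2; -1 0 0 0 0 0 .28; -1 0 0 0 0 0 .36; -1 0 0 0 0 0 .43; -1 0 0 0 0 0 .49; -1 0 0 0 0 0 .526'; python3 - <<'E'
from h import *
print(arm.state()["ft_force"].round(1),arm.state()["moment"].round(2))
go(.6516,-.1769,.096,.205)
t=grab_frame("top");s=grab_frame("side");save(s,"d4s",(310,170,400,260),7)
E
```

```text
clock: 44.87
ee_pos: [0.6508, -0.178, 0.0975]
tcp_rot: [0.631, 0.776, -0.002, -0.001]
ft_force: [-14.1, -6.0, 6.0]
gripper_width: 0.0131
[-14.1  -6.    6. ] [-1.2   2.81  0.11]
shift mm [0.9 1.  1.4] rot [-0.004  0.001 -0.   ] q6 now -0.52 clock 44.9
```

View pics/d4s.png

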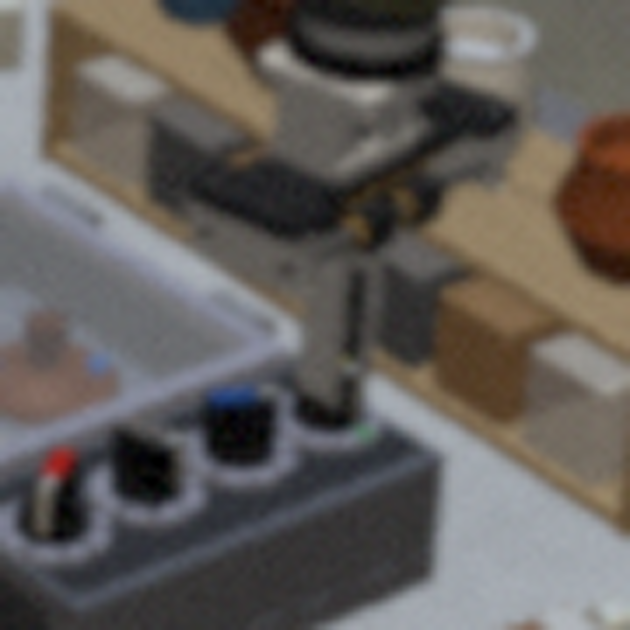

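```bash
python3 -m jog '-1 0 -1 0 0 0 0; -1 0 -2 0 0 0 0; -1 0 -2.5 0 0 0 0; -1 0 -2.5 0 0 0 0; -1 0 -2.5 0 0 0 0; -1 0 -2.5 0 0 0 0; -1 0 -2.5 0 0 0 0; -1 0 -2.5 0 0 0 0'; python3 -c "
from h import *
print(arm.state()['ft_force'].round(1),yaw_of(arm.state()['tcp_rot']))"
```

```text
clock: 45.63
ee_pos: [0.6505, -0.178, 0.0975]
tcp_rot: [0.63, 0.777, 0.0, 0.001]
ft_force: [3.7, -5.4, -2.6]
gripper_width: 0.013
[ 3.7 -5.4 -2.6] 0.20849087487675344
```

```bash
python3 -m jog '-.55 0 0 0 0 0 0; -.55 0 0 0 0 0 0; -.5 0 0 0 0 0 0; -.5 0 0 0 0 0 0; -.5 0 0 0 0 0 0; -.5 0 0 0 0 0 0; -.5 0 0 0 0 0 0; -.5 0 0 0 0 0 0'; python3 -m jog '-.5 0 0 -3 0 0 0; -.5 0 0 -8 0 0 0; -.5 0 0 -14 0 0 0; -.5 0 0 -22 0 0 0; -.5 0 0 -32 0 0 0; -.5 0 0 -50 0 0 0; -.5 0 0 -80 0 0 0; -.5 0 0 -110 0 0 0'; python3 - <<'E'
from h import *
go(.40,.25,.3,.205)
E
```

```text
clock: 46.3
ee_pos: [0.6499, -0.1771, 0.0971]
tcp_rot: [0.63, 0.777, 0.0, -0.0]
ft_force: [0.2, -0.2, 1.2]
gripper_width: 0.0236
clock: 46.97
ee_pos: [0.6495, -0.1771, 0.2087]
tcp_rot: [0.63, 0.777, -0.0, -0.0]
ft_force: [0.6, -0.0, 0.4]
gripper_width: 0.0237
shift mm [ 469.6 -155.6  -91. ] rot [-0.001 -0.     0.004] q6 now -0.53 clock 47.0
```

```bash
python3 -m jog '-.5 30 -10 -10 0 0 0; -.5 68 -22 -20 0 0 0; -.5 105 -35 -30 0 0 0; -.5 143 -47 -40 0 0 0; -.5 180 -60 -50 0 0 0; -.5 218 -72 -60 0 0 0; -.5 256 -84 -70 0 0 0; -.5 294 -97 -80 0 0 0';  python3 -m jog '-.5 30 -10 0 0 0 0; -.5 60 -20 0 0 0 0; -.5 90 -30 0 0 0 0; -.5 120 -40 0 0 0 0; -.5 150 -50 0 0 0 0; -.5 170 -56 0 0 0 0; -.5 170 -56 0 0 0 0; -.5 170 -56 0 0 0 0'; python3 - <<'E'
from h import *
t=grab_frame("top");s=grab_frame("side");save(s,"e1s",(240,140,440,320),4);save(t,"e1t",(320,125,370,165),14);save(t,"e1u",(225,100,425,260),4)
E
```

```text
clock: 47.63
ee_pos: [0.4927, 0.0917, 0.2887]
tcp_rot: [0.63, 0.777, 0.001, 0.0]
ft_force: [0.3, 1.4, -0.1]
gripper_width: 0.0234
clock: 48.3
ee_pos: [0.4037, 0.2456, 0.288]
tcp_rot: [0.629, 0.778, 0.001, 0.0]
ft_force: [-0.5, 0.7, -0.4]
gripper_width: 0.0232
```

View pics/e1s.png

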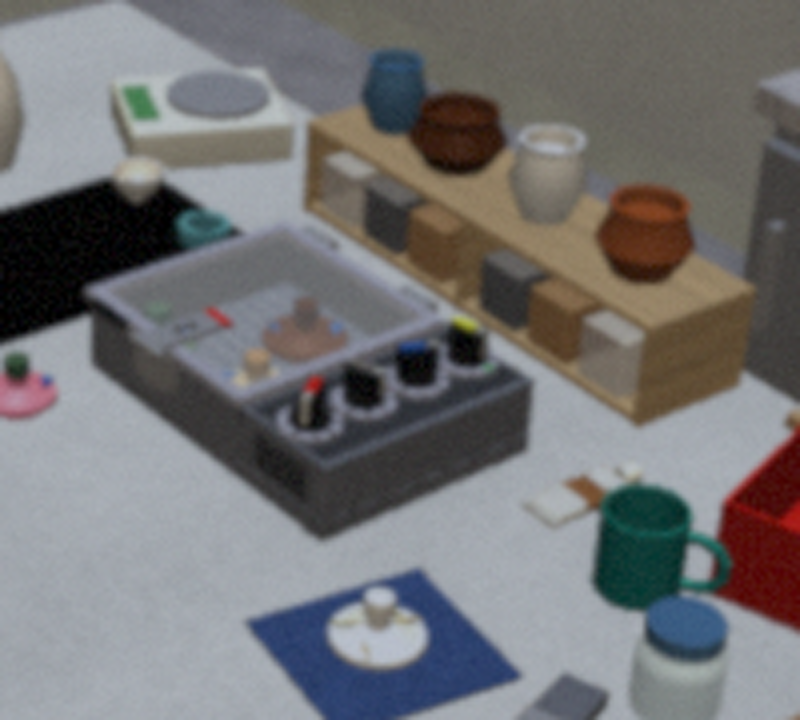

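View pics/e1t.png

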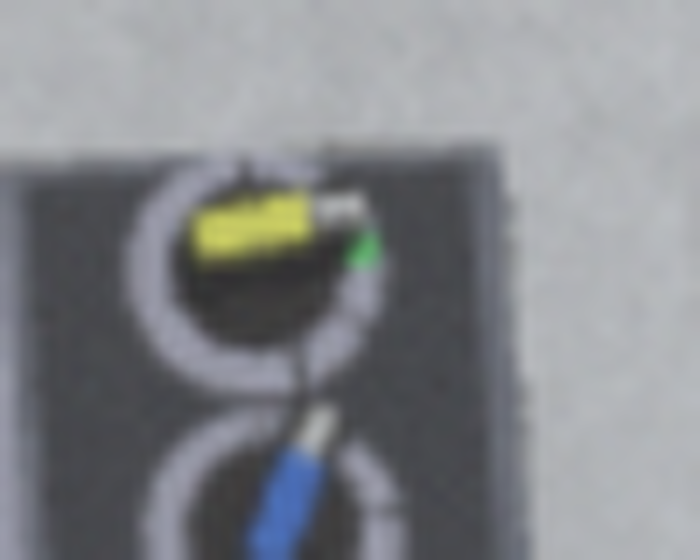

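View pics/e1u.png

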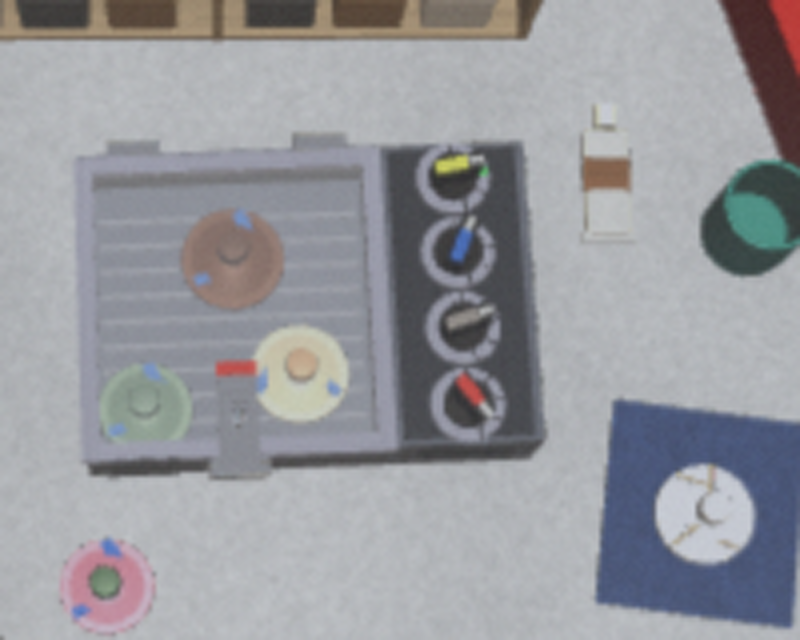

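The timer pointer lies at about 1.42 rad, next to the green mark. The cover and hasp are flat, the three lids are flat on the chamber floor, the white lid is on the felt, and the other dials are unmoved. Handing in.

```bash
python3 -c "
from station import job_done
print(job_done())"
```

```text
the job is handed in; nothing more can be done
None
```

I finished all the steps in the order given and handed the job in; it reports no verdict, so these are my own last checks. The last move ended at about 48 s of the 210 s.

**What I did:**
- **Lids:** The cured white lid went onto the felt. The cream, green and brown lids went into the chest; there was no blue lid on the board.
- **Chest:** I then shut the cover, pressed the hasp flat and turned the timer dial.

**Last pictures:**
- **White lid:** it stands knob up near the felt's centre.
- **Glued lids:** all three are knob up on the chamber floor, not stacked.
- **Cover and hasp:** the cover looks flush and the hasp lies flat with the staple in its slot. The fingertip force rose at the height expected for a flat hasp.
- **Timer:** the pointer reads about 1.42 rad, against a mark at 1.4.
- **Other dials and bystanders:** the heat, humidity and fan dials look unturned. The bystanders I could see in the final pictures look unmoved. The vase and the brush were mostly out of those final crops, so I did not check them at the end.

**Unexpected or less certain:**
- **Green lid:** it was knocked a few centimetres, to about x -72, y 69 mm in the chest. That is inside the limits but right up against the front-left walls. It looked upright, so I left it there.
- **Forces:** pressing the cover shut peaked at about 49 N at the wrist. The fingers were doing the pressing, so I took the 40 N limit on the arm and gripper body not to apply. Setting the green lid down read about 19 N.
- **Measurements:** the two cameras disagreed by 2–3 mm on the chest position, which is about the calibration limit.

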